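# Layer the sample pots in nested pans on the bench scale

## Robot

A 6-joint arm with a two-finger parallel gripper is mounted at the origin on the work surface. World frame = base frame: x ahead of the robot, y to its left, z up, the work surface at z = 0. Lengths are in mm, angles in rad, forces in N, time in s.
With the tool pointing down it reaches from about 350 to 975 mm from the base axis. Payload 7.1 kg.
Tool frame: the origin (TCP) lies at the very end of the fingers, on their centre line; the grasp point (between the pads) lies ctrl.hold_point_z behind it (ctrl.hold_point_z is the distance from the TCP to the grasp point, in mm); z points along the fingers, y is the line along which they close (so a half turn about z gives the same grasp; the last joint's range is limited). The gripper opens to 88 mm and grips with 3 to 60 N. Pads are 20 mm wide; open, the fingers measure 115 mm over their backs; the gripper's body (75 mm by 178 mm) begins 61 mm behind the grasp point.
Start: joints at [-1.222, 0.423, 1.63, -0, 1.089, -0.019], TCP at [224.743, -583.177, 222.675] pointing down, gripper open.
Joint ranges: [-3, 3], [-0.9, 2.11], [0.09, 2.58], [-1.31, 4.45], [0.11, 2.69], [-2.54, 2.54]. Speed limits (rad/s): [2.39, 2.39, 3.01, 3.14, 3.14, 3.14].

## Interface

Orientations are given as a rotation vector (axis times angle).
In Python, from workcell import ctrl gives the robot as it stands. The module is installed in compiled form; this text tells all that it offers.
- The arm moves only by the shell command python3 -m creep 'ROWS'. ROWS is JSON, a list of rows, each an object with "translation": the shift along the tool's x, y, z in mm, a list of three; "angular": the turn, a rotation vector about the tool's x, y, z in rad, a list of three; "jaw": the opening, from 0 (shut) to 1 (fully open). A call has exactly 8 rows; each row is the pose to reach, as a shift and turn from the pose commanded when the call began, along the tool's axes at that moment; what a row does not reach only later rows make up. A row lasts 1/8 s, in which the tool goes at most 62.5 mm and 10.7 degrees, less where a joint would pass 70% of its speed; a pose out of reach is approached as far as the arm can. A call with a gripper value outside its range is refused whole. The fingers move at their own pace and stop on an object; the grip force is fixed at half the most. Time passes only in rows, so rows that repeat a pose let the fingers close, or fill a call up. It gives the time, the measured TCP pose, the force, the opening and the grip force at its end, in the units of the state.
- ctrl.get_obs(): the state, without advancing time (a new reading comes with each control period).
- ctrl.get_image(name): name is "scene" or "top" or "wrist"; returns the picture (480x640x3 uint8, red, green, blue); there is no depth.
- ctrl.camera_info(name): a dict with "camera_matrix" (3x3 intrinsics, pixels), "world_from_camera" (4x4, takes a point from camera to world coordinates). Camera axes: x right, y up, looking along -z (the intrinsics and any distortion apply to the point x, -y, -z); pixel columns grow to the right and rows downward; lengths in mm; the calibration is good to about 2 mm. The wrist camera is an equidistant fisheye: a pixel r from the principal point sees the ray r / f radians off the axis. A picture is of the moment at which its call begins: read the wrist's pose just before it. camera_info takes no time and is no camera call; for the wrist camera it gives the pose at the moment of the call.
- ctrl.close_job(): hands the job in; it is judged then, once.
Trained networks look in the newest picture that a camera, given by its name, has taken for a name from the list of things; names that differ only in an ending like _2 or _b are one class to them, and where a whole thing is asked for, a point or a joint stands for the part that bears it (a point fixed in the world has none). Each returns a list of dicts, best first, with "score" (0 to 1); they miss things now and then, are a little off and sometimes report something else, mostly with a low value. They report only what shows in the picture. A call takes as long as a camera call.
- ctrl.look_for(camera, label): "rect" ([left, top, right, bottom] in pixels, round what is visible of it).
The state is a dict: "t": time; "qpos": joint angles; "qvel": joint speeds; "joint_torque": joint torques, N m; "ee_pos": TCP position; "orientation": TCP orientation; "ft_force": force on the tool from outside, world axes, zero at the start; "moment": the same for the moment, N m; "width": finger opening in mm; "grasp_force": force on a finger pad.
Only numpy, scipy, OpenCV 4.12 (cv2) and the standard library are available. Lean on these libraries where they do the work, as an engineer would, in place of code of your own. Each camera call takes 0.05 s, during which the arm holds its last target. There are 200 camera calls.

## Task

Build one straight stack in the middle of the scale's platter that holds every sample pot on the bench: lift one pan at a time off the nested pile without dragging the next one up, set it on the stack, stand one pot upright in it, and lay a divider board flat and square over its rim before the next pan goes on; the last pan gets a board too. Leave the spare pans nested and the spare boards on their pile where they are, and do not disturb the bottle, the tape roll and the jar.

Things in the scene. Friction and masses are not known exactly. Their poses are not given: they have to be found in the camera images.
- pan1_center (a point): Open aluminium pan, 110 mm (its x) x 66 mm (its y) at the rim, 36 mm high, about 90 g. The top 14 mm is an upright rim band (4 mm thick, mouth 102 x 58); below it the sides taper to a foot of 89 x 45. Inner floor 85 x 41, 3 mm above the underside. Point: its centre, 18 mm below the rim; z up. The bottom pan of the nest, standing on the bench.
- pan2_center (a point): Open aluminium pan, 110 mm (its x) x 66 mm (its y) at the rim, 36 mm high, about 90 g. The top 14 mm is an upright rim band (4 mm thick, mouth 102 x 58); below it the sides taper to a foot of 89 x 45. Inner floor 85 x 41, 3 mm above the underside. Point: its centre, 18 mm below the rim; z up. Starts nested in pan1, 14 mm higher, rim band on rim band, 0.8 mm play.
- pan3_center (a point): Open aluminium pan, 110 mm (its x) x 66 mm (its y) at the rim, 36 mm high, about 90 g. The top 14 mm is an upright rim band (4 mm thick, mouth 102 x 58); below it the sides taper to a foot of 89 x 45. Inner floor 85 x 41, 3 mm above the underside. Point: its centre, 18 mm below the rim; z up. Starts nested in pan2, 14 mm higher, rim band on rim band, 0.8 mm play.
- pan4_center (a point): Open aluminium pan, 110 mm (its x) x 66 mm (its y) at the rim, 36 mm high, about 90 g. The top 14 mm is an upright rim band (4 mm thick, mouth 102 x 58); below it the sides taper to a foot of 89 x 45. Inner floor 85 x 41, 3 mm above the underside. Point: its centre, 18 mm below the rim; z up. Starts nested in pan3, 14 mm higher, rim band on rim band, 0.8 mm play. The top one of the nest.
- board1_center (a point): Plywood divider board, 116 mm along its x, 84 mm along its y, 8 mm thick, about 50 g; half-way along each long side a notch 44 mm long and 11 mm deep for the fingers, so it is 62 mm wide there. Point: its centre, 4 mm above its underside; z up. The bottom board of the pile, lying on the bench.
- board2_center (a point): Plywood divider board, 116 mm along its x, 84 mm along its y, 8 mm thick, about 50 g; half-way along each long side a notch 44 mm long and 11 mm deep for the fingers, so it is 62 mm wide there. Point: its centre, 4 mm above its underside; z up. Starts flat on board1.
- board3_center (a point): Plywood divider board, 116 mm along its x, 84 mm along its y, 8 mm thick, about 50 g; half-way along each long side a notch 44 mm long and 11 mm deep for the fingers, so it is 62 mm wide there. Point: its centre, 4 mm above its underside; z up. Starts flat on board2.
- board4_center (a point): Plywood divider board, 116 mm along its x, 84 mm along its y, 8 mm thick, about 50 g; half-way along each long side a notch 44 mm long and 11 mm deep for the fingers, so it is 62 mm wide there. Point: its centre, 4 mm above its underside; z up. Starts flat on board3. The top one.
- pot1_center (a point): Closed white plastic sample pot with a screw lid, an upright cylinder 36 mm in diameter and 28 mm high, about 45 g. Point: its centre, 14 mm above its foot; z up. Two or three of the three pots are there; an absent one gives None.
- pot2_center (a point): Closed white plastic sample pot with a screw lid, an upright cylinder 36 mm in diameter and 28 mm high, about 45 g. Point: its centre, 14 mm above its foot; z up. Two or three of the three pots are there; an absent one gives None.
- pot3_center (a point): Closed white plastic sample pot with a screw lid, an upright cylinder 36 mm in diameter and 28 mm high, about 45 g. Point: its centre, 14 mm above its foot; z up. Two or three of the three pots are there; an absent one gives None.
- scale_top (a point): Middle of the top face of the bench scale's steel platter (55 mm above the bench, 196 mm along x by 216 mm along y, flat). The scale is fixed; its console, lower than the platter, lies on its +x side. x, y along the platter's edges, z up.
- spray_bottle: White bottle, 64 mm in diameter, 170 mm high; origin at the centre of its underside. Does not belong to the job.
- tape_roll: Brown tape roll lying flat, 90 mm across, 45 mm high; origin at the centre of its underside. Does not belong to the job.
- jar: Amber jar, 60 mm in diameter, 80 mm high; origin at the centre of its underside. Does not belong to the job.

How it is judged:
By the outcome, as a careful person would: the job done as asked, in the order asked, and still so for the second after the job is handed in, with the robot touching nothing.
Of pot1, pot2, pot3 only 2 to 3 are there at a start; the rules pass over those that are not, and their reading is None.
At some moment in a run one of pot1, pot2, pot3 may be knocked a few centimetres aside while the robot is not near it.
Once in a run the grip may slacken for a moment while it holds something.
It also fails if it takes over 210 s, if anything falls off the work surface, if the arm or the gripper's body presses on something with over 40 N, if the wrist force passes 120 N, or if a joint passes its speed limit or range.

## Working session

There is one attempt and no reset: what is moved stays moved. The work goes in short steps, Python scripts to look and compute and a shell command to move; the robot and the scene stay as the last step left them, time stands still between calls to the robot, and variables do not carry over. Pictures are saved under pics/ and viewed, at most 14 in all, crops included, and the job is handed in when it is done.

```bash
mkdir -p pics; python3 - <<'E'
from workcell import ctrl
import cv2,numpy as np
np.set_printoptions(precision=3,suppress=True)
print(ctrl.get_obs(),ctrl.hold_point_z)
ims=[]
for c in("scene","top"):
    im=ctrl.get_image(c); cv2.imwrite(f"pics/{c}0.png",im[:,:,::-1]); i=ctrl.camera_info(c); print(c,i)
    for l in("pan4_center","board4_center","pot1_center","scale_top","spray_bottle","tape_roll","jar"):
        print(l,[(np.round(d["rect"]).tolist(),round(d["score"],2)) for d in ctrl.look_for(c,l)])
E
```

```text
{'t': 0.0, 'qpos': array([-1.222,  0.424,  1.631, -0.   ,  1.089, -0.019]), 'qvel': array([ 0.001, -0.   ,  0.002,  0.   ,  0.001, -0.001]), 'joint_torque': array([ -0.002, -54.463, -27.367,   0.064,   0.023,  -0.   ]), 'ee_pos': array([ 224.565, -582.665,  221.9  ]), 'orientation': array([-3.087, -0.574,  0.   ]), 'ft_force': array([0.138, 0.25 , 0.062]), 'moment': array([-0.039, -0.019, -0.017]), 'grasp_force': 0.0, 'width': 87.47293871666028} 18.700000000000003
scene {'camera_matrix': array([[589.252,   0.   , 320.011],
       [  0.   , 589.252, 239.763],
       [  0.   ,   0.   ,   1.   ]]), 'world_from_camera': array([[   0.63 ,   -0.494,    0.599, 1364.267],
       [   0.776,    0.381,   -0.502, -655.751],
       [   0.02 ,    0.782,    0.623,  879.076],
       [   0.   ,    0.   ,    0.   ,    1.   ]])}
pan4_center [([352.0, 157.0, 397.0, 188.0], 0.68)]
board4_center [([126.0, 250.0, 198.0, 299.0], 0.93)]
pot1_center [([419.0, 203.0, 433.0, 223.0], 0.72)]
scale_top [([246.0, 204.0, 386.0, 314.0], 0.95)]
spray_bottle [([444.0, 137.0, 477.0, 203.0], 0.87), ([128.0, 254.0, 198.0,
[... 182 characters left out ...]
529.46 , 237.661],
       [  0.   ,   0.   ,   1.   ]]), 'world_from_camera': array([[  -0.001,    0.987,   -0.161,  404.338],
       [  -1.   ,    0.002,    0.018,   24.274],
       [   0.019,    0.161,    0.987, 1220.198],
       [   0.   ,    0.   ,    0.   ,    1.   ]])}
pan4_center [([179.0, 277.0, 214.0, 329.0], 0.56)]
board4_center [([444.0, 281.0, 492.0, 345.0], 0.73), ([210.0, 297.0, 210.0, 299.0], 0.55)]
pot1_center [([179.0, 228.0, 193.0, 242.0], 0.54)]
scale_top [([178.0, 277.0, 211.0, 329.0], 0.66), ([276.0, 183.0, 386.0, 310.0], 0.62)]
spray_bottle []
tape_roll [([498.0, 202.0, 540.0, 246.0], 0.6), ([224.0, 215.0, 239.0, 230.0], 0.16)]
jar [([228.0, 159.0, 258.0, 193.0], 0.61)]
```

View pics/scene0.png

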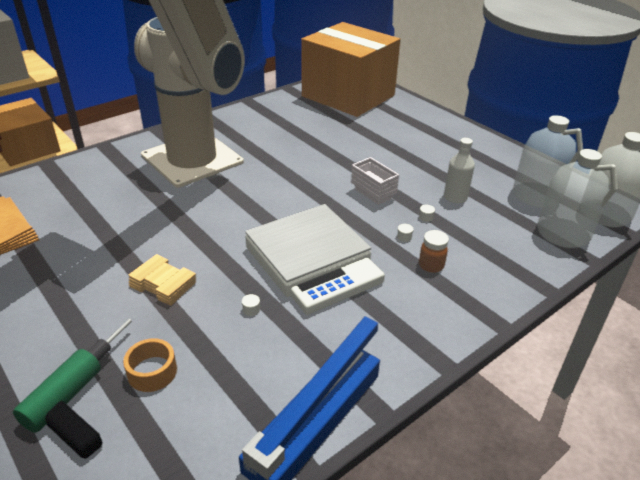

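View pics/top0.png

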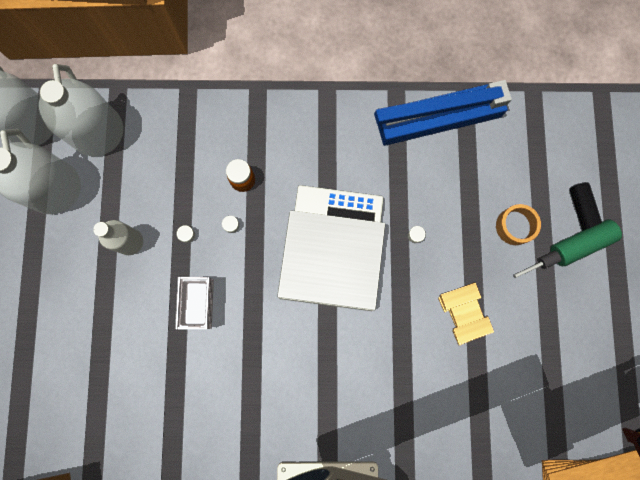

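Scene: nest at top-cam (195,303), boards (467,313), three pots (185,234), (231,224), (418,234), platter (332,258), jar (240,175), bottle (112,235), tape (520,224). So three pans and three boards will be used.

```bash
cat > h.py <<'E'
from workcell import ctrl
import cv2,numpy as np
from scipy.spatial.transform import Rotation as R
np.set_printoptions(precision=1,suppress=True)
def px2w(cam,uv,z,info=None):
    i=info or ctrl.camera_info(cam); K=i["camera_matrix"]; T=i["world_from_camera"]
    uv=np.atleast_2d(np.array(uv,float)); x=(uv[:,0]-K[0,2])/K[0,0]; y=(uv[:,1]-K[1,2])/K[1,1]
    if cam=="wrist":
        r=np.hypot(x,y)+1e-12; s=np.sin(r)/r; d=np.c_[x*s,-y*s,-np.cos(r)]
    else: d=np.c_[x,-y,-np.ones_like(x)]
    d=d@T[:3,:3].T; o=T[:3,3]; return (o+d*((z-o[2])/d[:,2])[:,None])[:,:2]
def state():
    o=ctrl.get_obs(); m=R.from_rotvec(o["orientation"]).as_matrix()
    print("t %.1f"%o["t"],"ee",o["ee_pos"],"yaw %.2f tilt %.2f"%(np.degrees(np.arctan2(m[1,0],m[0,0])),np.degrees(np.arccos(-m[2,2]))),"w %.1f gf %.1f"%(o["width"],o["grasp_force"]),"f",o["ft_force"]); return o
def rectw(cam,mask,z,info=None,zf=None):
    c=max(cv2.findContours(mask,cv2.RETR_EXTERNAL,cv2.CHAIN_APPROX_NONE)[0],key=cv2.contourArea)[:,0]
    w=px2w(cam,c,z,info).astype(np.float32); return cv2.minAreaRect(w)
E
python3 - <<'E'
from h import *
im=cv2.imread("pics/top0.png"); hsv=cv2.cvtColor(im,cv2.COLOR_BGR2HSV)
def roi(m,a): 
    o=np.zeros_like(m); l,t,r,b=a; o[t:b,l:r]=m[t:b,l:r]; return o
white=((hsv[...,1]<40)&(hsv[...,2]>185)).astype(np.uint8)*255
for n,a in dict(A=(172,220,200,248),B=(220,212,246,236),C=(405,222,430,247)).items():
    print(n,rectw("top",roi(white,a),28))
y=((hsv[...,0]>12)&(hsv[...,0]<32)&(hsv[...,1]>80)).astype(np.uint8)*255
print("board",rectw("top",roi(y,(430,270,505,355)),32))
print("platter",px2w("top",[(290,211),(385,218),(377,309),(278,297)],55),px2w("top",[(332.5,259)],55))
print("nest",px2w("top",[(179.5,277.5),(210,277.5),(211,328),(177,329)],78))
print("jar,bottle,tape",px2w("top",[(239,170)],80),px2w("top",[(101,230)],170),px2w("top",[(519,224)],45))
print(ctrl.camera_info("wrist"))
a=cv2.resize(im[265:340,165:265],None,fx=4,fy=4,interpolation=3); b=cv2.resize(im[275:350,430:505],None,fx=4,fy=4,interpolation=3); c=cv2.resize(im[180:315,270:395],None,fx=4,fy=4,interpolation=3)[:540]
d=np.zeros((600,800,3),np.uint8); d[:300,:300]=a[:,:300]; d[300:600,:300]=b; d[:540,300:800]=c; cv2.imwrite("pics/crop1.png",d)
E
```

```text
A ((607.904052734375, 324.6170654296875), (34.873985290527344, 33.93700408935547), 2.25911545753479)
B ((631.1609497070312, 217.68179321289062), (53.48574447631836, 55.96410369873047), 0.1567114293575287)
C ((613.1851196289062, -204.73387145996094), (34.521339416503906, 43.9221305847168), 88.48838806152344)
board ((427.3712158203125, -309.5589904785156), (118.03520202636719, 92.5799560546875), 19.916654586791992)
platter [[ 654.8   84.2]
 [ 639.3 -129.4]
 [ 436.5 -108. ]
 [ 462.6  108.5]] [[546.4 -11. ]]
nest [[503.2 318.7]
 [503.3 253.4]
 [396.2 247.7]
 [394.2 319.2]]
jar,bottle,tape [[742.2 197. ]] [[590.2 455.2]] [[ 628.2 -435.9]]
{'camera_matrix': array([[371.6,   0. , 313.6],
       [  0. , 371.6, 236.6],
       [  0. ,   0. ,   1. ]]), 'world_from_camera': array([[   0.4,    0.9,    0.2,  286.2],
       [  -0.9,    0.3,    0.1, -558.9],
       [   0. ,   -0.2,    1. ,  385.1],
       [   0. ,    0. ,    0. ,    1. ]])}
```

View pics/crop1.png

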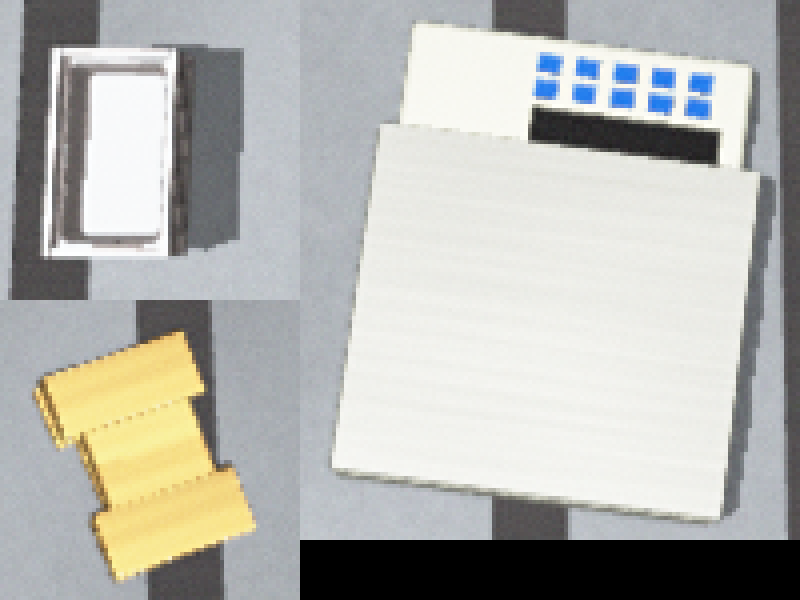

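Crop: platter corners about (290,211), (385,223), (375.5,310), (278,297); nest is near yaw 0; boards are turned by about +18°. Moving over the boards first and squaring the tool up.

```bash
python3 -m creep '[{"translation":[50,-25,0],"angular":[0,0,0.12],"jaw":1},{"translation":[100,-50,0],"angular":[0,0,0.24],"jaw":1},{"translation":[150,-77,0],"angular":[0,0,0.368],"jaw":1},{"translation":[200,-103,0],"angular":[0,0,0.368],"jaw":1},{"translation":[250,-129,0],"angular":[0,0,0.368],"jaw":1},{"translation":[301,-155,0],"angular":[0,0,0.368],"jaw":1},{"translation":[301,-155,0],"angular":[0,0,0.368],"jaw":1},{"translation":[301,-155,0],"angular":[0,0,0.368],"jaw":1}]'
python3 - <<'E'
from h import *
state(); i=ctrl.camera_info("wrist"); im=ctrl.get_image("wrist"); cv2.imwrite("pics/wb.png",im[:,:,::-1]); np.save("wb.npy",i["world_from_camera"])
hsv=cv2.cvtColor(im,cv2.COLOR_RGB2HSV); y=((hsv[...,0]>12)&(hsv[...,0]<32)&(hsv[...,1]>80)).astype(np.uint8)*255
print(rectw("wrist",y,32,i))
P=px2w("top",[(290,211.2),(385,223),(375.5,310),(278.2,297)],55); print(P,P.mean(0)); print(cv2.minAreaRect(P.astype(np.float32)))
P=px2w("top",[(178,277),(209.5,277),(207.5,329),(175.7,329)],78); print(P,P.mean(0))
E
```

```text
t: 1.8
ee_pos: [449.7, -330.5, 222.7]
orientation: [3.141, 0.001, -0.0]
ft_force: [-0.3, -0.3, -0.0]
width: 87.6
grasp_force: 0.0
t 1.8 ee [ 449.7 -330.5  222.7] yaw 0.04 tilt 0.02 w 87.6 gf 0.0 f [-0.3 -0.3 -0. ]
((429.408203125, -312.547607421875), (117.16951751708984, 88.23866271972656), 19.36876106262207)
[[ 654.3   84.2]
 [ 627.9 -129.1]
 [ 434.3 -104.6]
 [ 462.6  108. ]] [544.8 -10.4]
((544.5904541015625, -10.276473999023438), (214.93313598632812, 195.10372924804688), 82.78746795654297)
[[504.3 322. ]
 [504.3 254.5]
 [394.1 255. ]
 [394.2 322. ]] [449.2 288.4]
```

View pics/wb.png

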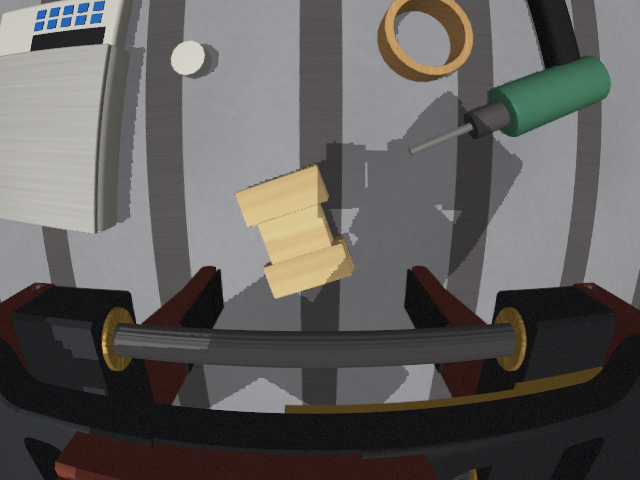

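Wrist view: board pile at about (293,235) with its sides showing right, pot C at (188,58). Platter fit 215×195, centre (544.7,−10.3), yaw −7.1°. Nest fit 110×67 at (449.2,288.4). On to the nest.

```bash
python3 -m creep '[{"translation":[0,-62,0],"angular":[0,0,0],"jaw":1},{"translation":[0,-124,0],"angular":[0,0,0],"jaw":1},{"translation":[0,-186,0],"angular":[0,0,0],"jaw":1},{"translation":[0,-248,0],"angular":[0,0,0],"jaw":1},{"translation":[0,-310,0],"angular":[0,0,0],"jaw":1},{"translation":[0,-372,0],"angular":[0,0,0],"jaw":1},{"translation":[0,-434,0],"angular":[0,0,0],"jaw":1},{"translation":[0,-496,0],"angular":[0,0,0],"jaw":1}]'
python3 -m creep '[{"translation":[0,-60,0],"angular":[0,0,0],"jaw":1},{"translation":[0,-123,0],"angular":[0,0,0],"jaw":1},{"translation":[0,-123,20],"angular":[0,0,0],"jaw":1},{"translation":[0,-123,40],"angular":[0,0,0],"jaw":1},{"translation":[0,-123,60],"angular":[0,0,0],"jaw":1},{"translation":[0,-123,60],"angular":[0,0,0],"jaw":1},{"translation":[0,-123,60],"angular":[0,0,0],"jaw":1},{"translation":[0,-123,60],"angular":[0,0,0],"jaw":1}]'
python3 - <<'E'
from h import *
state(); i=ctrl.camera_info("wrist"); im=ctrl.get_image("wrist"); cv2.imwrite("pics/wn.png",im[:,:,::-1]); np.save("wn.npy",i["world_from_camera"])
for l in("pan4_center","pot1_center"):print([(np.round(d["rect"]).tolist(),round(d["score"],2)) for d in ctrl.look_for("wrist",l)])
E
```

```text
t: 2.85
ee_pos: [450.4, 166.2, 223.0]
orientation: [-3.142, 0.005, -0.001]
ft_force: [1.5, -0.3, -1.1]
width: 88.1
grasp_force: 0.0
t: 3.85
ee_pos: [450.8, 288.6, 163.6]
orientation: [-3.141, 0.002, -0.002]
ft_force: [-0.0, 0.2, -0.1]
width: 87.8
grasp_force: 0.0
t 3.9 ee [450.8 288.6 163.6] yaw -0.06 tilt 0.10 w 87.8 gf 0.0 f [-0.   0.2 -0.1]
[([263.0, 160.0, 363.0, 316.0], 0.55)]
[([248.0, 17.0, 293.0, 64.0], 0.77)]
```

View pics/wn.png

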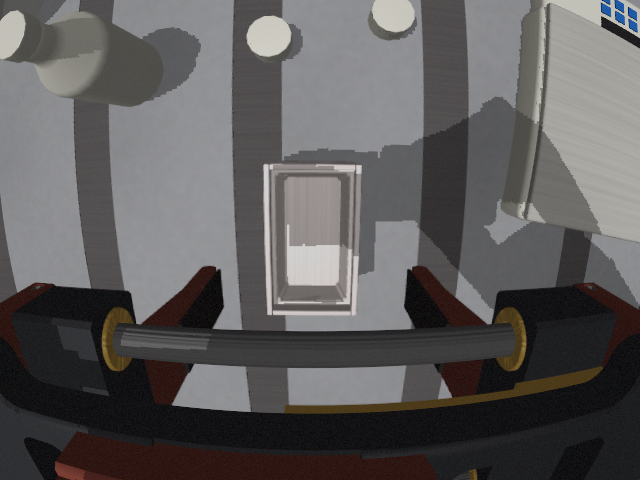

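Nest rim corners are about (264,164), (361,164), (356,315), (267,315), between the fingers; pots A at (269,37) and B at (393,15).

```bash
python3 - <<'E'
from h import *
i=ctrl.camera_info("wrist"); i["world_from_camera"]=np.load("wn.npy")
P=px2w("wrist",[(264,164),(361,164),(356,315),(267,315)],78,i); print(P,P.mean(0))
print(px2w("wrist",[(269,37),(393,15)],28,i))
E
```

```text
[[504.6 322.2]
 [504.5 257.4]
 [394.7 257.7]
 [394.7 323.7]] [449.6 290.2]
[[607.2 324.7]
 [628.8 224. ]]
```

```bash
python3 -m creep '[{"translation":[-1,-1,35],"angular":[0,0,0],"jaw":1},{"translation":[-1,-1,65],"angular":[0,0,0],"jaw":1},{"translation":[-1,-1,85],"angular":[0,0,0],"jaw":1},{"translation":[-1,-1,95.5],"angular":[0,0,0],"jaw":1},{"translation":[-1,-1,95.5],"angular":[0,0,0],"jaw":1},{"translation":[-1,-1,95.5],"angular":[0,0,0],"jaw":0.6},{"translation":[-1,-1,95.5],"angular":[0,0,0],"jaw":0.6},{"translation":[-1,-1,95.5],"angular":[0,0,0],"jaw":0.6}]'
python3 -m creep '[{"translation":[0,0,0],"angular":[0,0,0],"jaw":0.6},{"translation":[0,0,0],"angular":[0,0,0],"jaw":0.6},{"translation":[0,0,-3],"angular":[0,0,0],"jaw":0.6},{"translation":[0,0,-6],"angular":[0,0,0],"jaw":0.6},{"translation":[0,0,-10],"angular":[0,0,0],"jaw":0.6},{"translation":[0,0,-15],"angular":[0,0,0],"jaw":0.6},{"translation":[0,0,-20],"angular":[0,0,0],"jaw":0.6},{"translation":[0,0,-20],"angular":[0,0,0],"jaw":0.6}]'
python3 - <<'E'
from h import *
state(); i=ctrl.camera_info("wrist"); im=ctrl.get_image("wrist"); a=im[:,:,::-1]
ctrl.get_image("scene"); s=ctrl.get_image("scene")[:,:,::-1]
cv2.imwrite("pics/l1.png",np.hstack([cv2.resize(a[120:400,160:480],(400,350)),cv2.resize(s[130:210,330:420],(394,350),interpolation=2)]))
E
```

```text
t: 5.0
ee_pos: [449.4, 289.9, 67.8]
orientation: [-3.141, 0.0, -0.002]
ft_force: [0.6, 0.3, 3.2]
width: 65.7
grasp_force: 30.0
t: 6.0
ee_pos: [449.3, 289.9, 87.7]
orientation: [-3.141, 0.0, -0.001]
ft_force: [0.4, 0.2, -1.8]
width: 65.5
grasp_force: 30.0
t 6.0 ee [449.3 289.9  87.7] yaw -0.01 tilt 0.06 w 65.5 gf 30.0 f [ 0.4  0.2 -1.8]
```

View pics/l1.png

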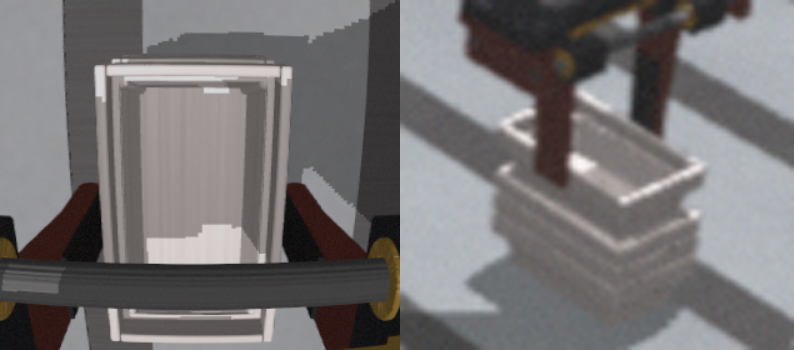

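Only the top pan came up: the next rim is still 64 mm above the bench, with a clean gap. Carry it to the scale.

```bash
python3 -m creep '[{"translation":[0,0,-30],"angular":[0,0,0],"jaw":0.6},{"translation":[0,0,-60],"angular":[0,0,0],"jaw":0.6},{"translation":[16,50,-60],"angular":[0,0,0.02],"jaw":0.6},{"translation":[32,100,-60],"angular":[0,0,0.04],"jaw":0.6},{"translation":[48,150,-60],"angular":[0,0,0.06],"jaw":0.6},{"translation":[64,200,-60],"angular":[0,0,0.08],"jaw":0.6},{"translation":[80,250,-60],"angular":[0,0,0.1],"jaw":0.6},{"translation":[95,300,-60],"angular":[0,0,0.124],"jaw":0.6}]'
python3 -m creep '[{"translation":[0,0,0],"angular":[0,0,0],"jaw":0.6},{"translation":[0,0,15],"angular":[0,0,0],"jaw":0.6},{"translation":[0,0,30],"angular":[0,0,0],"jaw":0.6},{"translation":[0,0,42],"angular":[0,0,0],"jaw":0.6},{"translation":[0,0,50],"angular":[0,0,0],"jaw":0.6},{"translation":[0,0,50],"angular":[0,0,0],"jaw":0.6},{"translation":[0,0,50],"angular":[0,0,0],"jaw":0.6},{"translation":[0,0,50],"angular":[0,0,0],"jaw":0.6}]'
python3 - <<'E'
from h import *
state(); s=ctrl.get_image("scene")[:,:,::-1];w=ctrl.get_image("wrist")[:,:,::-1]
np.save("w1.npy",ctrl.camera_info("wrist")["world_from_camera"]); cv2.imwrite("pics/w1.png",w)
cv2.imwrite("pics/l2.png",np.hstack([cv2.resize(w[:400],(480,300)),cv2.resize(s[130:330,240:453],(320,300),interpolation=2)]))
E
```

```text
t: 7.15
ee_pos: [544.2, -12.1, 147.0]
orientation: [-3.135, 0.196, 0.0]
ft_force: [-0.3, -0.7, -1.4]
width: 65.8
grasp_force: 30.0
t: 8.15
ee_pos: [544.3, -10.4, 97.7]
orientation: [-3.136, 0.195, -0.002]
ft_force: [0.4, -0.2, -0.9]
width: 65.9
grasp_force: 30.0
t 8.2 ee [544.3 -10.4  97.7] yaw -7.12 tilt 0.06 w 65.9 gf 30.0 f [ 0.4 -0.2 -0.9]
```

View pics/l2.png

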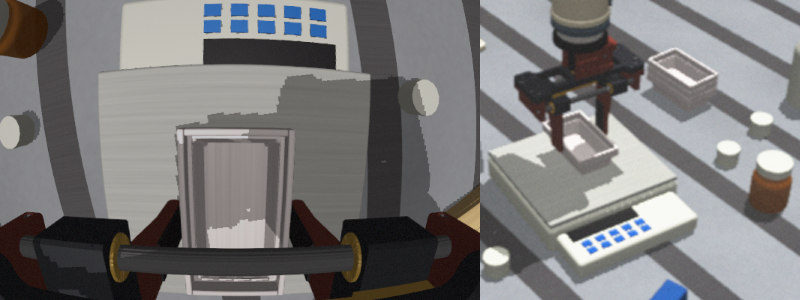

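One pan is held, square to the platter and centred over it. Lower, release, rise.

```bash
python3 -m creep '[{"translation":[0,0,8],"angular":[0,0,0],"jaw":0.6},{"translation":[0,0,13],"angular":[0,0,0],"jaw":0.6},{"translation":[0,0,15],"angular":[0,0,0],"jaw":0.6},{"translation":[0,0,16.5],"angular":[0,0,0],"jaw":0.6},{"translation":[0,0,17],"angular":[0,0,0],"jaw":0.6},{"translation":[0,0,17],"angular":[0,0,0],"jaw":0.6},{"translation":[0,0,17],"angular":[0,0,0],"jaw":0.6},{"translation":[0,0,17],"angular":[0,0,0],"jaw":0.6}]'
python3 -m creep '[{"translation":[0,0,0],"angular":[0,0,0],"jaw":1},{"translation":[0,0,0],"angular":[0,0,0],"jaw":1},{"translation":[0,0,0],"angular":[0,0,0],"jaw":1},{"translation":[0,0,0],"angular":[0,0,0],"jaw":1},{"translation":[0,0,-20],"angular":[0,0,0],"jaw":1},{"translation":[0,0,-60],"angular":[0,0,0],"jaw":1},{"translation":[0,0,-100],"angular":[0,0,0],"jaw":1},{"translation":[0,0,-100],"angular":[0,0,0],"jaw":1}]'
python3 - <<'E'
from h import *
state(); i=ctrl.camera_info("wrist"); w=ctrl.get_image("wrist")[:,:,::-1]
np.save("w2.npy",i["world_from_camera"]); cv2.imwrite("pics/w2.png",w)
for l in("pan4_center","scale_top","pot1_center"):
  for d in ctrl.look_for("wrist",l): print(l,np.round(d["rect"]),round(d["score"],2))
E
```

```text
t: 9.25
ee_pos: [543.8, -10.4, 80.9]
orientation: [3.136, -0.195, -0.001]
ft_force: [-3.3, -0.1, 7.6]
width: 65.6
grasp_force: 30.0
t: 10.25
ee_pos: [546.1, -10.4, 183.1]
orientation: [-3.135, 0.195, -0.01]
ft_force: [-0.3, 0.4, 0.2]
width: 87.5
grasp_force: 0.0
t 10.2 ee [546.1 -10.4 183.1] yaw -7.11 tilt 0.35 w 87.5 gf 0.0 f [-0.3  0.4  0.2]
pan4_center [269. 163. 364. 316.] 0.98
scale_top [178.  33. 446. 330.] 0.57
pot1_center [  1. 191.  35. 221.] 0.85
```

View pics/w2.png

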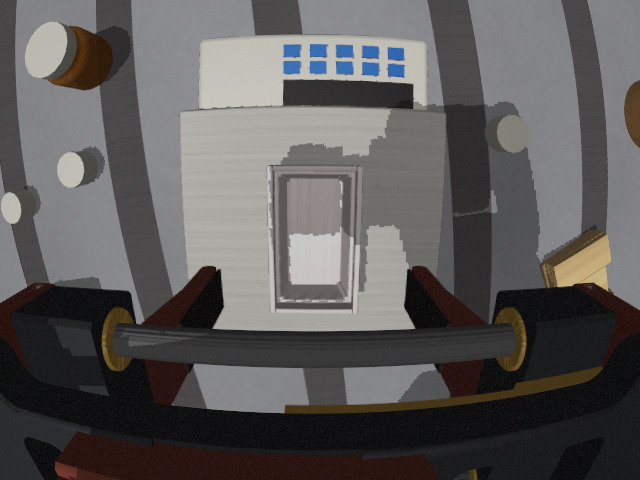

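Pan on platter, corners about (268,165), (362,165), (358,313), (271,313), centred between the platter edges (181…446). Pots: A (11,207), B (72,168), C (510,133).

```bash
python3 - <<'E'
from h import *
i=ctrl.camera_info("wrist"); i["world_from_camera"]=np.load("w2.npy")
P=px2w("wrist",[(268,165),(362,165),(358,313),(271,313)],91,i); print(P,P.mean(0))
print("pots A B C",px2w("wrist",[(11,207),(72,168),(510,133)],28,i))
print("platter top edge",px2w("wrist",[(181,112),(446,112)],55,i))
o=ctrl.get_image("top");
for d in ctrl.look_for("top","pot1_center"): print(np.round(d["rect"]),d["score"])
print(ctrl.get_obs()["qpos"])
E
```

```text
[[602.7  14.5]
 [594.8 -49.5]
 [485.3 -36.4]
 [493.5  29.1]] [544.1 -10.6]
pots A B C [[ 609.3  323.9]
 [ 632.5  220.7]
 [ 609.3 -202.1]]
platter top edge [[ 655.7   84. ]
 [ 629.2 -127.8]]
[181. 227. 195. 239.] 0.75
[316. 258. 351. 273.] 0.75
[-0.   0.4  1.8 -0.   0.9  1.7]
```

```bash
cat >> h.py <<'E'
def potfind(z=28):
    o=state(); i=ctrl.camera_info("wrist"); im=ctrl.get_image("wrist")[:,:,::-1]; out=[]
    for d in ctrl.look_for("wrist","pot1_center"):
        r=np.array(d["rect"]); l,t,rr,b=[int(v) for v in r+[-4,-4,4,4]]; l=max(l,0);t=max(t,0)
        hsv=cv2.cvtColor(im[t:b,l:rr],cv2.COLOR_BGR2HSV); g=cv2.cvtColor(im[t:b,l:rr],cv2.COLOR_BGR2GRAY)
        _,m=cv2.threshold(g,0,255,cv2.THRESH_OTSU)
        c=max(cv2.findContours(m,cv2.RETR_EXTERNAL,cv2.CHAIN_APPROX_NONE)[0],key=cv2.contourArea)[:,0]+[l,t]
        q=px2w("wrist",c,z,i).astype(np.float32); cc,rad=cv2.minEnclosingCircle(q)
        print("rect",np.round(r),round(d["score"],2),"circ",np.round(cc,1),"R %.1f"%rad,"rectcentre",px2w("wrist",[(r[:2]+r[2:])/2],z,i)[0])
    return im
def shift(D,o):
    m=R.from_rotvec(o["orientation"]).as_matrix(); print("tool shift",m.T@np.array(D,float))
E
python3 -m creep '[{"translation":[11,23,0],"angular":[0,0,-0.18],"jaw":1},{"translation":[22,46,0],"angular":[0,0,-0.36],"jaw":1},{"translation":[33,69,0],"angular":[0,0,-0.54],"jaw":1},{"translation":[44,92,0],"angular":[0,0,-0.72],"jaw":1},{"translation":[55,115,0],"angular":[0,0,-0.9],"jaw":1},{"translation":[66,138,20],"angular":[0,0,-1.08],"jaw":1},{"translation":[78,161,40],"angular":[0,0,-1.26],"jaw":1},{"translation":[90,183,60],"angular":[0,0,-1.44],"jaw":1}]'
python3 -m creep '[{"translation":[0,0,10],"angular":[0,0,-0.131],"jaw":1},{"translation":[0,0,10],"angular":[0,0,-0.131],"jaw":1},{"translation":[0,0,10],"angular":[0,0,-0.131],"jaw":1},{"translation":[0,0,10],"angular":[0,0,-0.131],"jaw":1},{"translation":[0,0,10],"angular":[0,0,-0.131],"jaw":1},{"translation":[0,0,10],"angular":[0,0,-0.131],"jaw":1},{"translation":[0,0,10],"angular":[0,0,-0.131],"jaw":1},{"translation":[0,0,10],"angular":[0,0,-0.131],"jaw":1}]'
python3 - <<'E'
from h import *
im=potfind(); cv2.imwrite("pics/w3.png",im)
E
```

```text
t: 11.55
ee_pos: [610.2, -203.7, 118.3]
orientation: [-2.479, -1.927, 0.001]
ft_force: [0.1, -0.1, 0.1]
width: 87.5
grasp_force: 0.0
t: 12.55
ee_pos: [610.6, -203.1, 110.2]
orientation: [2.355, 2.079, 0.0]
ft_force: [-0.9, 0.2, -0.9]
width: 87.8
grasp_force: 0.0
t 12.6 ee [ 610.6 -203.1  110.2] yaw 82.89 tilt 0.00 w 87.8 gf 0.0 f [-0.9  0.2 -0.9]
```

View pics/w3.png

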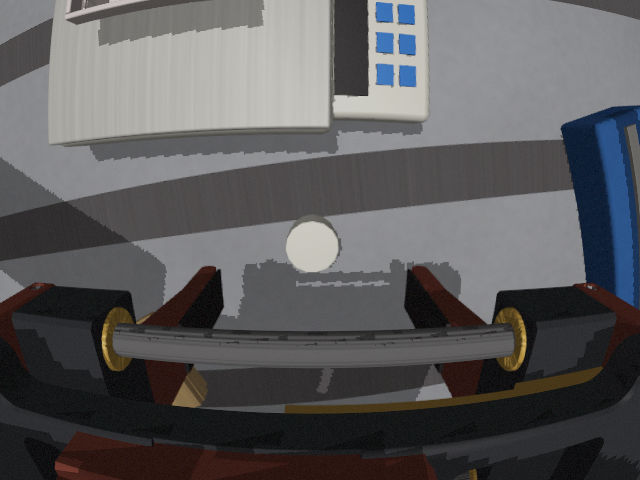

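Pot C lid is at (312,246), radius ~26 px; the network missed it, so I use the bright-blob fit.

```bash
cat >> h.py <<'E'
def lid(im,i,z=28,roi=(230,130,410,300)):
    l,t,r,b=roi; g=cv2.cvtColor(im,cv2.COLOR_BGR2HSV); m=((g[...,1]<35)&(g[...,2]>175)).astype(np.uint8)[t:b,l:r].copy()
    c=max(cv2.findContours(m,cv2.RETR_EXTERNAL,cv2.CHAIN_APPROX_NONE)[0],key=cv2.contourArea)[:,0]+[l,t]
    q=px2w("wrist",c,z,i).astype(np.float32); cc,rad=cv2.minEnclosingCircle(q); print("lid",np.round(cc,1),"R %.1f"%rad,"mean px",c.mean(0)); return np.array(cc)
E
python3 - <<'E'
from h import *
i=ctrl.camera_info("wrist"); c=lid(cv2.imread("pics/w3.png"),i); print(px2w("wrist",[(312.5,246)],28,i))
o=ctrl.get_obs(); shift([*(c-o["ee_pos"][:2]),14-o["ee_pos"][2]],o)
E
```

```text
lid [ 608.7 -205.1] R 18.0 mean px [311.5 246.4]
[[ 609.4 -204.4]]
tool shift [-2.3 -1.5 96.2]
```

```bash
python3 -m creep '[{"translation":[-2,-1.5,30],"angular":[0,0,0],"jaw":1},{"translation":[-2,-1.5,60],"angular":[0,0,0],"jaw":1},{"translation":[-2,-1.5,85],"angular":[0,0,0],"jaw":1},{"translation":[-2,-1.5,96],"angular":[0,0,0],"jaw":1},{"translation":[-2,-1.5,96],"angular":[0,0,0],"jaw":0.25},{"translation":[-2,-1.5,96],"angular":[0,0,0],"jaw":0.25},{"translation":[-2,-1.5,96],"angular":[0,0,0],"jaw":0.25},{"translation":[-2,-1.5,96],"angular":[0,0,0],"jaw":0.25}]'
python3 -m creep '[{"translation":[0,0,0],"angular":[0,0,0],"jaw":0.25},{"translation":[0,0,0],"angular":[0,0,0],"jaw":0.25},{"translation":[0,0,0],"angular":[0,0,0],"jaw":0.25},{"translation":[0,0,-20],"angular":[0,0,0],"jaw":0.25},{"translation":[0,0,-60],"angular":[0,0,0],"jaw":0.25},{"translation":[0,0,-100],"angular":[0,0,0],"jaw":0.25},{"translation":[0,0,-120],"angular":[0,0,0],"jaw":0.25},{"translation":[0,0,-120],"angular":[0,0,0],"jaw":0.25}]'
python3 - <<'E'
from h import *
o=state(); shift([544.2-o["ee_pos"][0],-10.5-o["ee_pos"][1],80-o["ee_pos"][2]],o)
E
```

```text
t: 13.65
ee_pos: [609.2, -205.0, 14.9]
orientation: [2.354, 2.079, 0.001]
ft_force: [0.7, -0.2, -0.5]
width: 51.3
grasp_force: 0.0
t: 14.65
ee_pos: [609.8, -205.2, 136.0]
orientation: [2.353, 2.078, 0.003]
ft_force: [-0.3, -0.4, -1.0]
width: 35.8
grasp_force: 3.0
t 14.7 ee [ 609.8 -205.2  136. ] yaw 82.90 tilt 0.19 w 35.8 gf 3.0 f [-0.3 -0.4 -1. ]
tool shift [185.1 -89.3  55.6]
```

Grip reads 3 N: that is the slackening. Hold still a moment and check.

```bash
python3 -m creep '[{"translation":[0,0,0],"angular":[0,0,0],"jaw":0.25},{"translation":[0,0,0],"angular":[0,0,0],"jaw":0.25},{"translation":[0,0,0],"angular":[0,0,0],"jaw":0.25},{"translation":[0,0,0],"angular":[0,0,0],"jaw":0.25},{"translation":[0,0,0],"angular":[0,0,0],"jaw":0.25},{"translation":[0,0,0],"angular":[0,0,0],"jaw":0.25},{"translation":[0,0,0],"angular":[0,0,0],"jaw":0.25},{"translation":[0,0,0],"angular":[0,0,0],"jaw":0.25}]'
python3 - <<'E'
from h import *
state(); w=ctrl.get_image("wrist")[:,:,::-1]; s=ctrl.get_image("scene")[:,:,::-1]
cv2.imwrite("pics/l3.png",np.hstack([cv2.resize(w[130:330,200:430],(400,348)),cv2.resize(s[190:330,190:330],(348,348),interpolation=2)]))
E
```

```text
t: 15.65
ee_pos: [608.9, -204.9, 134.2]
orientation: [2.355, 2.079, 0.0]
ft_force: [1.2, 0.3, -0.1]
width: 35.4
grasp_force: 30.0
t 15.7 ee [ 608.9 -204.9  134.2] yaw 82.89 tilt 0.01 w 35.4 gf 30.0 f [ 1.2  0.3 -0.1]
```

View pics/l3.png

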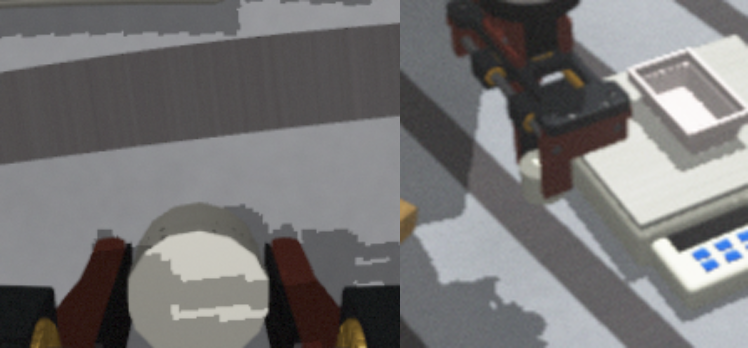

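Still held upright, no visible slip (30 N again). Bring it over the pan and lower carefully.

```bash
python3 -m creep '[{"translation":[31,-15,0],"angular":[0,0,0],"jaw":0.25},{"translation":[62,-30,0],"angular":[0,0,0],"jaw":0.25},{"translation":[93,-44,0],"angular":[0,0,0],"jaw":0.25},{"translation":[124,-59,0],"angular":[0,0,0],"jaw":0.25},{"translation":[155,-74,0],"angular":[0,0,0],"jaw":0.25},{"translation":[175,-83,0],"angular":[0,0,0],"jaw":0.25},{"translation":[185,-88,0],"angular":[0,0,0],"jaw":0.25},{"translation":[185,-88,0],"angular":[0,0,0],"jaw":0.25}]'
python3 -m creep '[{"translation":[0,0,15],"angular":[0,0,0],"jaw":0.25},{"translation":[0,0,30],"angular":[0,0,0],"jaw":0.25},{"translation":[0,0,42],"angular":[0,0,0],"jaw":0.25},{"translation":[0,0,50],"angular":[0,0,0],"jaw":0.25},{"translation":[0,0,54],"angular":[0,0,0],"jaw":0.25},{"translation":[0,0,56],"angular":[0,0,0],"jaw":0.25},{"translation":[0,0,58],"angular":[0,0,0],"jaw":0.25},{"translation":[0,0,58],"angular":[0,0,0],"jaw":0.25}]'
python3 - <<'E'
from h import *
state()
E
```

```text
t: 16.75
ee_pos: [544.6, -10.2, 134.3]
orientation: [2.354, 2.08, 0.0]
ft_force: [-0.2, 0.4, -0.4]
width: 35.4
grasp_force: 30.0
t: 17.75
ee_pos: [544.5, -10.4, 76.3]
orientation: [2.355, 2.08, 0.0]
ft_force: [-0.5, 0.5, -0.8]
width: 35.3
grasp_force: 30.0
t 17.8 ee [544.5 -10.4  76.3] yaw 82.90 tilt 0.02 w 35.3 gf 30.0 f [-0.5  0.5 -0.8]
```

```bash
python3 -m creep '[{"translation":[0,0,2],"angular":[0,0,0],"jaw":0.25},{"translation":[0,0,3],"angular":[0,0,0],"jaw":0.25},{"translation":[0,0,3.7],"angular":[0,0,0],"jaw":0.25},{"translation":[0,0,3.7],"angular":[0,0,0],"jaw":0.25},{"translation":[0,0,3.7],"angular":[0,0,0],"jaw":0.25},{"translation":[0,0,3.7],"angular":[0,0,0],"jaw":0.25},{"translation":[0,0,3.7],"angular":[0,0,0],"jaw":0.25},{"translation":[0,0,3.7],"angular":[0,0,0],"jaw":0.25}]'
python3 -m creep '[{"translation":[0,0,0],"angular":[0,0,0],"jaw":0.5},{"translation":[0,0,0],"angular":[0,0,0],"jaw":0.55},{"translation":[0,0,0],"angular":[0,0,0],"jaw":0.58},{"translation":[0,0,0],"angular":[0,0,0],"jaw":0.58},{"translation":[0,0,-15],"angular":[0,0,0],"jaw":0.58},{"translation":[0,0,-40],"angular":[0,0,0],"jaw":0.58},{"translation":[0,0,-75],"angular":[0,0,0],"jaw":1},{"translation":[0,0,-110],"angular":[0,0,0],"jaw":1}]'
python3 - <<'E'
from h import *
state(); w=ctrl.get_image("wrist")[:,:,::-1]; s=ctrl.get_image("scene")[:,:,::-1]; i=ctrl.camera_info("wrist")
lid(w,i,89)
cv2.imwrite("pics/l4.png",np.hstack([cv2.resize(w[50:400,150:490],(400,412)),cv2.resize(s[180:330,240:385],(398,412),interpolation=2)]))
E
```

```text
t: 18.75
ee_pos: [544.4, -10.4, 72.6]
orientation: [-2.355, -2.08, -0.0]
ft_force: [-2.1, -0.7, 6.0]
width: 35.0
grasp_force: 30.0
t: 19.75
ee_pos: [544.4, -10.4, 184.5]
orientation: [2.354, 2.079, 0.001]
ft_force: [-0.2, -0.4, 0.7]
width: 67.5
grasp_force: 0.0
t 19.8 ee [544.4 -10.4 184.5] yaw 82.90 tilt 0.03 w 67.5 gf 0.0 f [-0.2 -0.4  0.7]
lid [548.3  -3.6] R 41.6 mean px [315.2 230.4]
```

View pics/l4.png

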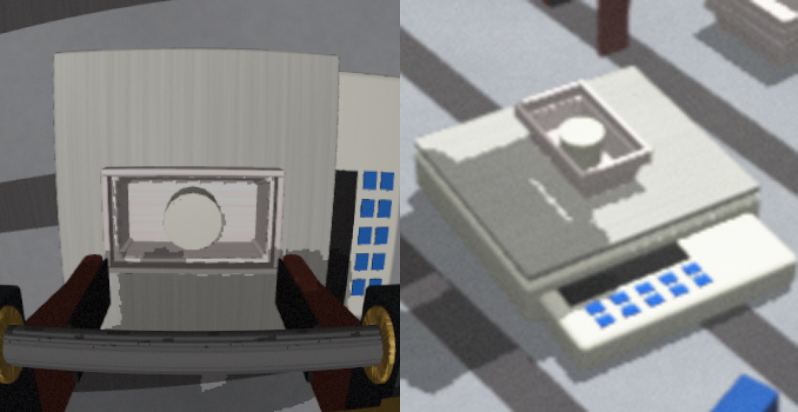

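Pot upright, centred in the pan. Now the first board: hover over the pile and fit its outline.

```bash
cat >> h.py <<'E'
def boardfit(z):
    o=state(); i=ctrl.camera_info("wrist"); im=ctrl.get_image("wrist")[:,:,::-1]; hsv=cv2.cvtColor(im,cv2.COLOR_BGR2HSV)
    m=((hsv[...,0]>10)&(hsv[...,0]<34)&(hsv[...,1]>60)&(hsv[...,2]>60)).astype(np.uint8)*255; m[325:]=0; m[:90]=0; m[:,:215]=0; m[:,415:]=0
    r=rectw("wrist",m,z,i); print(r); 
    c=max(cv2.findContours(m,cv2.RETR_EXTERNAL,cv2.CHAIN_APPROX_NONE)[0],key=cv2.contourArea); print("corners",np.round(cv2.approxPolyDP(c,6,True)[:,0]).tolist()); return im,r,o
E
python3 -m creep '[{"translation":[-45,-11,0],"angular":[0,0,0.16],"jaw":1},{"translation":[-90,-22,0],"angular":[0,0,0.32],"jaw":1},{"translation":[-135,-33,0],"angular":[0,0,0.48],"jaw":1},{"translation":[-180,-45,0],"angular":[0,0,0.64],"jaw":1},{"translation":[-225,-56,0],"angular":[0,0,0.8],"jaw":1},{"translation":[-270,-67,10],"angular":[0,0,0.96],"jaw":1},{"translation":[-312,-78,25],"angular":[0,0,1.124],"jaw":1},{"translation":[-312,-78,32],"angular":[0,0,1.124],"jaw":1}]'
python3 -m creep '[{"translation":[0,0,0],"angular":[0,0,0],"jaw":1},{"translation":[0,0,0],"angular":[0,0,0],"jaw":1},{"translation":[0,0,0],"angular":[0,0,0],"jaw":1},{"translation":[0,0,0],"angular":[0,0,0],"jaw":1},{"translation":[0,0,0],"angular":[0,0,0],"jaw":1},{"translation":[0,0,0],"angular":[0,0,0],"jaw":1},{"translation":[0,0,0],"angular":[0,0,0],"jaw":1},{"translation":[0,0,0],"angular":[0,0,0],"jaw":1}]'
python3 - <<'E'
from h import *
im,r,o=boardfit(32); cv2.imwrite("pics/w4.png",im)
E
```

```text
t: 20.85
ee_pos: [427.0, -312.2, 149.6]
orientation: [-3.101, -0.498, 0.001]
ft_force: [0.0, 0.6, -0.0]
width: 87.9
grasp_force: 0.0
t: 21.85
ee_pos: [428.4, -310.4, 150.4]
orientation: [-3.101, -0.505, 0.0]
ft_force: [0.5, 0.2, -0.5]
width: 87.7
grasp_force: 0.0
t 21.9 ee [ 428.4 -310.4  150.4] yaw 18.49 tilt 0.00 w 87.7 gf 0.0 f [ 0.5  0.2 -0.5]
((431.04595947265625, -309.77484130859375), (116.4854736328125, 86.44422912597656), 18.326440811157227)
corners [[259, 153], [260, 199], [274, 206], [274, 250], [261, 255], [262, 295], [363, 296], [367, 250], [355, 247], [355, 201], [368, 199], [369, 154]]
```

View pics/w4.png

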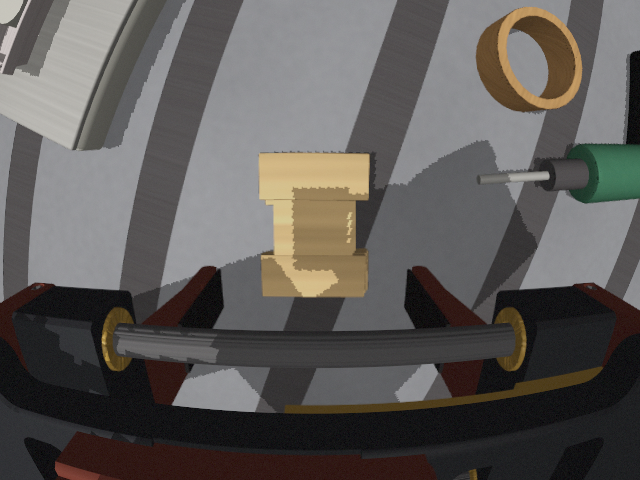

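Pile outline is clean: board (259–369, 153–296), fit 116.5×86.4, yaw 18.3°, tool already aligned. Grasp only the top board (fingertips 7 mm below its top).

```bash
python3 -m creep '[{"translation":[2,0,40],"angular":[0,0,0],"jaw":1},{"translation":[2,0,80],"angular":[0,0,0],"jaw":1},{"translation":[2,0,110],"angular":[0,0,0],"jaw":1},{"translation":[2,0,121],"angular":[0,0,0],"jaw":1},{"translation":[2,0,125.2],"angular":[0,0,0],"jaw":1},{"translation":[2,0,125.2],"angular":[0,0,0],"jaw":1},{"translation":[2,0,125.2],"angular":[0,0,0],"jaw":0.5},{"translation":[2,0,125.2],"angular":[0,0,0],"jaw":0.5}]'
python3 -m creep '[{"translation":[0,0,0],"angular":[0,0,0],"jaw":0.5},{"translation":[0,0,0],"angular":[0,0,0],"jaw":0.5},{"translation":[0,0,0],"angular":[0,0,0],"jaw":0.5},{"translation":[0,0,-3],"angular":[0,0,0],"jaw":0.5},{"translation":[0,0,-8],"angular":[0,0,0],"jaw":0.5},{"translation":[0,0,-15],"angular":[0,0,0],"jaw":0.5},{"translation":[0,0,-25],"angular":[0,0,0],"jaw":0.5},{"translation":[0,0,-25],"angular":[0,0,0],"jaw":0.5}]'
python3 -m creep '[{"translation":[0,0,-30],"angular":[0,0,0],"jaw":0.5},{"translation":[0,0,-60],"angular":[0,0,0],"jaw":0.5},{"translation":[0,0,-90],"angular":[0,0,0],"jaw":0.5},{"translation":[0,0,-110],"angular":[0,0,0],"jaw":0.5},{"translation":[0,0,-110],"angular":[0,0,0],"jaw":0.5},{"translation":[0,0,-110],"angular":[0,0,0],"jaw":0.5},{"translation":[0,0,-110],"angular":[0,0,0],"jaw":0.5},{"translation":[0,0,-110],"angular":[0,0,0],"jaw":0.5}]'
python3 - <<'E'
from h import *
o=state(); im,r,o=boardfit(160-o["ee_pos"][2]*0+1 if 0 else o["ee_pos"][2]+7); shift([544.2-o["ee_pos"][0],-10.5-o["ee_pos"][1],0],o)
E
```

```text
t: 22.9
ee_pos: [430.8, -310.1, 26.1]
orientation: [3.1, 0.505, 0.002]
ft_force: [-0.6, 1.4, 0.0]
width: 71.5
grasp_force: 0.0
t: 23.9
ee_pos: [431.0, -310.2, 51.3]
orientation: [3.099, 0.505, 0.002]
ft_force: [-0.4, 0.1, -1.0]
width: 61.7
grasp_force: 30.0
t: 24.9
ee_pos: [429.9, -309.4, 159.4]
orientation: [-3.1, -0.505, 0.002]
ft_force: [-0.1, 0.8, -0.1]
width: 61.6
grasp_force: 30.0
t 24.9 ee [ 429.9 -309.4  159.4] yaw 18.49 tilt 0.09 w 61.6 gf 30.0 f [-0.1  0.8 -0.1]
t 24.9 ee [ 429.9 -309.4  159.4] yaw 18.49 tilt 0.09 w 61.6 gf 30.0 f [-0.1  0.8 -0.1]
((451.9855041503906, -301.7775573730469), (77.71600341796875, 83.318603515625), 18.544618606567383)
corners [[217, 166], [220, 243], [244, 245], [248, 324], [378, 324], [383, 246], [408, 240], [410, 165], [369, 163], [367, 155], [278, 155]]
tool shift [ 203.2 -247.3    0.1]
```

```bash
python3 -m creep '[{"translation":[30,-37,0],"angular":[0,0,0.06],"jaw":0.5},{"translation":[60,-73,0],"angular":[0,0,0.12],"jaw":0.5},{"translation":[90,-110,0],"angular":[0,0,0.19],"jaw":0.5},{"translation":[120,-146,0],"angular":[0,0,0.26],"jaw":0.5},{"translation":[150,-183,0],"angular":[0,0,0.33],"jaw":0.5},{"translation":[180,-220,0],"angular":[0,0,0.4],"jaw":0.5},{"translation":[198,-241,0],"angular":[0,0,0.43],"jaw":0.5},{"translation":[203,-247.5,0],"angular":[0,0,0.447],"jaw":0.5}]'
python3 -m creep '[{"translation":[0,0,0],"angular":[0,0,0],"jaw":0.5},{"translation":[0,0,15],"angular":[0,0,0],"jaw":0.5},{"translation":[0,0,30],"angular":[0,0,0],"jaw":0.5},{"translation":[0,0,40],"angular":[0,0,0],"jaw":0.5},{"translation":[0,0,40],"angular":[0,0,0],"jaw":0.5},{"translation":[0,0,40],"angular":[0,0,0],"jaw":0.5},{"translation":[0,0,40],"angular":[0,0,0],"jaw":0.5},{"translation":[0,0,40],"angular":[0,0,0],"jaw":0.5}]'
cat >> h.py <<'E'
def frontedge(zoff=7,save=None):
    "front (+x tool) edge of held yellow board, in tool frame rel. to TCP"
    o=state(); i=ctrl.camera_info("wrist"); im=ctrl.get_image("wrist")[:,:,::-1]; hsv=cv2.cvtColor(im,cv2.COLOR_BGR2HSV)
    if save: cv2.imwrite(save,im)
    m=((hsv[...,0]>10)&(hsv[...,0]<34)&(hsv[...,1]>60)&(hsv[...,2]>50)); M=R.from_rotvec(o["orientation"]).as_matrix()
    for cs in (range(225,275),range(290,340),range(355,405)):
        rows=[np.argmax(m[100:,c])+100 for c in cs]; p=px2w("wrist",[(np.mean(cs),np.median(rows))],o["ee_pos"][2]+zoff,i)[0]
        print("row",np.median(rows),"edge tool xy",(M.T@np.r_[p-o["ee_pos"][:2],0])[:2])
E
python3 - <<'E'
from h import *
frontedge(save="pics/w5.png")
E
```

```text
t: 25.95
ee_pos: [544.7, -9.3, 160.0]
orientation: [3.136, -0.192, -0.0]
ft_force: [-0.8, -0.6, -0.6]
width: 61.7
grasp_force: 30.0
t: 26.95
ee_pos: [544.6, -10.6, 120.7]
orientation: [-3.136, 0.195, -0.001]
ft_force: [0.5, 0.1, -0.4]
width: 61.6
grasp_force: 30.0
t 26.9 ee [544.6 -10.6 120.7] yaw -7.11 tilt 0.05 w 61.6 gf 30.0 f [ 0.5  0.1 -0.4]
row 163.0 edge tool xy [ 58.7 -27.4]
row 163.0 edge tool xy [58.4 -0.1]
row 164.0 edge tool xy [58.3 27.3]
```

Board centred on the tool to 0.5 mm and square. Lower onto the rim, release.

```bash
python3 -m creep '[{"translation":[0,0,12],"angular":[0,0,0],"jaw":0.5},{"translation":[0,0,20],"angular":[0,0,0],"jaw":0.5},{"translation":[0,0,24],"angular":[0,0,0],"jaw":0.5},{"translation":[0,0,26],"angular":[0,0,0],"jaw":0.5},{"translation":[0,0,27.5],"angular":[0,0,0],"jaw":0.5},{"translation":[0,0,28],"angular":[0,0,0],"jaw":0.5},{"translation":[0,0,28],"angular":[0,0,0],"jaw":0.5},{"translation":[0,0,28],"angular":[0,0,0],"jaw":0.5}]'
python3 -m creep '[{"translation":[0,0,0],"angular":[0,0,0],"jaw":1},{"translation":[0,0,0],"angular":[0,0,0],"jaw":1},{"translation":[0,0,0],"angular":[0,0,0],"jaw":1},{"translation":[0,0,0],"angular":[0,0,0],"jaw":1},{"translation":[0,0,-20],"angular":[0,0,0],"jaw":1},{"translation":[0,0,-60],"angular":[0,0,0],"jaw":1},{"translation":[0,0,-90],"angular":[0,0,0],"jaw":1},{"translation":[0,0,-90],"angular":[0,0,0],"jaw":1}]'
python3 - <<'E'
from h import *
im,r,o=boardfit(99); cv2.imwrite("pics/w6.png",im)
E
```

```text
t: 28.0
ee_pos: [544.4, -10.6, 92.9]
orientation: [3.136, -0.195, 0.001]
ft_force: [-2.4, -0.8, 5.3]
width: 61.2
grasp_force: 30.0
t: 29.0
ee_pos: [546.0, -10.7, 184.5]
orientation: [-3.135, 0.195, -0.008]
ft_force: [0.8, 0.2, -0.8]
width: 87.7
grasp_force: 0.0
t 29.0 ee [546.  -10.7 184.5] yaw -7.12 tilt 0.28 w 87.7 gf 0.0 f [ 0.8  0.2 -0.8]
((545.04296875, -10.33407211303711), (83.74098205566406, 115.8198471069336), 82.5778579711914)
corners [[253, 160], [253, 211], [269, 212], [270, 270], [256, 273], [258, 318], [369, 318], [372, 275], [357, 270], [359, 213], [375, 211], [376, 161]]
```

Board lies square at (545,−10.3), size reads 116×84. Back to the nest for pan 3.

```bash
python3 -m creep '[{"translation":[-22,-47,0],"angular":[0,0,-0.02],"jaw":1},{"translation":[-44,-95,0],"angular":[0,0,-0.04],"jaw":1},{"translation":[-66,-143,0],"angular":[0,0,-0.06],"jaw":1},{"translation":[-87,-191,0],"angular":[0,0,-0.08],"jaw":1},{"translation":[-109,-239,0],"angular":[0,0,-0.1],"jaw":1},{"translation":[-131,-286,0],"angular":[0,0,-0.124],"jaw":1},{"translation":[-131,-286,20],"angular":[0,0,-0.124],"jaw":1},{"translation":[-131,-286,34],"angular":[0,0,-0.124],"jaw":1}]'
python3 -m creep '[{"translation":[0,0,0],"angular":[0,0,0],"jaw":1},{"translation":[0,0,0],"angular":[0,0,0],"jaw":1},{"translation":[0,0,0],"angular":[0,0,0],"jaw":1},{"translation":[0,0,0],"angular":[0,0,0],"jaw":1},{"translation":[0,0,0],"angular":[0,0,0],"jaw":1},{"translation":[0,0,0],"angular":[0,0,0],"jaw":1},{"translation":[0,0,0],"angular":[0,0,0],"jaw":1},{"translation":[0,0,0],"angular":[0,0,0],"jaw":1}]'
cat >> h.py <<'E'
def panfit(z,save=None):
    o=state(); i=ctrl.camera_info("wrist"); im=ctrl.get_image("wrist")[:,:,::-1]
    if save: cv2.imwrite(save,im)
    for d in ctrl.look_for("wrist","pan3_center"):
        l,t,r,b=d["rect"]; P=px2w("wrist",[(l,t),(r,t),(r,b),(l,b)],z,i); print(np.round(d["rect"]),round(d["score"],2),"front x %.1f back x %.1f"%(P[0,0],P[2,0]),"ctr",P.mean(0))
E
python3 - <<'E'
from h import *
panfit(64,"pics/w7.png")
im=cv2.imread("pics/w7.png"); i=ctrl.camera_info("wrist")
g=im[190:300].astype(int).sum(2).mean(0)/3; e=np.abs(np.diff(g)); k=[c for c in range(225,405) if e[c]>12]; print([(c,round(e[c])) for c in k]); 
g=im[:,290:335].astype(int).sum(2).mean(1)/3; e=np.abs(np.diff(g)); print([(c,round(e[c])) for c in range(130,325) if e[c]>12])
E
```

```text
t: 30.05
ee_pos: [448.4, 289.3, 146.1]
orientation: [3.14, 0.002, -0.004]
ft_force: [0.7, -0.8, 0.1]
width: 87.4
grasp_force: 0.0
t: 31.05
ee_pos: [449.7, 289.4, 148.3]
orientation: [3.142, -0.0, -0.0]
ft_force: [0.5, -0.8, -0.6]
width: 88.1
grasp_force: 0.0
t 31.1 ee [449.7 289.4 148.3] yaw -0.01 tilt 0.00 w 88.1 gf 0.0 f [ 0.5 -0.8 -0.6]
[265. 161. 363. 314.] 0.66 front x 505.3 back x 394.7 ctr [450.  289.7]
[(230, 13), (231, 14), (263, 14), (264, 39), (265, 32), (266, 35), (268, 19), (269, 36), (270, 32), (272, 15), (273, 16), (275, 15), (276, 20), (285, 23), (287, 22), (339, 16), (340, 18), (348, 17), (349, 15), (351, 17), (355, 14), (358, 17), (359, 14), (360, 13)]
[(150, 12), (151, 23), (161, 59), (162, 32), (164, 12), (165, 19), (168, 17), (170, 39), (171, 16), (174, 30), (175, 27), (244, 22), (245, 20), (246, 17), (283, 41), (284, 47), (300, 71), (301, 18), (302, 50), (303, 41), (309, 52), (310, 50), (313, 15), (314, 31)]
```

Nest unmoved at (450,289.7). Grasp pan 3.

```bash
python3 -m creep '[{"translation":[0,0,35],"angular":[0,0,0],"jaw":1},{"translation":[0,0,65],"angular":[0,0,0],"jaw":1},{"translation":[0,0,85],"angular":[0,0,0],"jaw":1},{"translation":[0,0,95],"angular":[0,0,0],"jaw":1},{"translation":[0,0,95],"angular":[0,0,0],"jaw":1},{"translation":[0,0,95],"angular":[0,0,0],"jaw":0.6},{"translation":[0,0,95],"angular":[0,0,0],"jaw":0.6},{"translation":[0,0,95],"angular":[0,0,0],"jaw":0.6}]'
python3 -m creep '[{"translation":[0,0,0],"angular":[0,0,0],"jaw":0.6},{"translation":[0,0,0],"angular":[0,0,0],"jaw":0.6},{"translation":[0,0,-3],"angular":[0,0,0],"jaw":0.6},{"translation":[0,0,-6],"angular":[0,0,0],"jaw":0.6},{"translation":[0,0,-12],"angular":[0,0,0],"jaw":0.6},{"translation":[0,0,-20],"angular":[0,0,0],"jaw":0.6},{"translation":[0,0,-35],"angular":[0,0,0],"jaw":0.6},{"translation":[0,0,-50],"angular":[0,0,0],"jaw":0.6}]'
python3 -m creep '[{"translation":[0,0,-30],"angular":[0,0,0],"jaw":0.6},{"translation":[0,0,-60],"angular":[0,0,0],"jaw":0.6},{"translation":[0,0,-70],"angular":[0,0,0],"jaw":0.6},{"translation":[0,0,-70],"angular":[0,0,0],"jaw":0.6},{"translation":[0,0,-70],"angular":[0,0,0],"jaw":0.6},{"translation":[0,0,-70],"angular":[0,0,0],"jaw":0.6},{"translation":[0,0,-70],"angular":[0,0,0],"jaw":0.6},{"translation":[0,0,-70],"angular":[0,0,0],"jaw":0.6}]'
python3 - <<'E'
from h import *
o=state(); print(np.mean([ctrl.get_obs()["ft_force"][2] for _ in range(3)])); panfit(o["ee_pos"][2]+11); cv2.imwrite("pics/s7.png",ctrl.get_image("scene")[:,:,::-1])
for d in ctrl.look_for("scene","pan3_center"): print(np.round(d["rect"]),round(d["score"],2))
E
```

```text
t: 32.15
ee_pos: [450.2, 289.7, 54.0]
orientation: [-3.141, 0.0, -0.002]
ft_force: [-0.5, 0.2, 2.9]
width: 65.8
grasp_force: 30.0
t: 33.15
ee_pos: [449.9, 289.5, 104.5]
orientation: [-3.141, 0.0, -0.001]
ft_force: [0.1, -0.2, -1.1]
width: 65.5
grasp_force: 30.0
t: 34.15
ee_pos: [449.6, 289.3, 172.9]
orientation: [3.141, -0.0, -0.001]
ft_force: [-0.3, -0.3, -0.9]
width: 65.6
grasp_force: 30.0
t 34.1 ee [449.6 289.3 172.9] yaw -0.01 tilt 0.04 w 65.6 gf 30.0 f [-0.3 -0.3 -0.9]
-0.9063475452807525
t 34.1 ee [449.6 289.3 172.9] yaw -0.01 tilt 0.04 w 65.6 gf 30.0 f [-0.3 -0.3 -0.9]
[236. 170. 394. 395.] 0.96 front x 505.9 back x 393.6 ctr [449.8 289.1]
[355. 119. 403. 156.] 0.98
```

One pan (0.9 N), centred. Carry to the stack and lower onto the board.

```bash
python3 -m creep '[{"translation":[14,45,0],"angular":[0,0,0.02],"jaw":0.6},{"translation":[28,90,0],"angular":[0,0,0.04],"jaw":0.6},{"translation":[43,135,0],"angular":[0,0,0.06],"jaw":0.6},{"translation":[57,180,0],"angular":[0,0,0.08],"jaw":0.6},{"translation":[71,225,0],"angular":[0,0,0.1],"jaw":0.6},{"translation":[85,270,0],"angular":[0,0,0.12],"jaw":0.6},{"translation":[92,292,0],"angular":[0,0,0.124],"jaw":0.6},{"translation":[94.6,300,0],"angular":[0,0,0.124],"jaw":0.6}]'
python3 -m creep '[{"translation":[0,0,0],"angular":[0,0,0],"jaw":0.6},{"translation":[0,0,0],"angular":[0,0,0],"jaw":0.6},{"translation":[0,0,15],"angular":[0,0,0],"jaw":0.6},{"translation":[0,0,28],"angular":[0,0,0],"jaw":0.6},{"translation":[0,0,38],"angular":[0,0,0],"jaw":0.6},{"translation":[0,0,43],"angular":[0,0,0],"jaw":0.6},{"translation":[0,0,45],"angular":[0,0,0],"jaw":0.6},{"translation":[0,0,45],"angular":[0,0,0],"jaw":0.6}]'
python3 -m creep '[{"translation":[0,0,1],"angular":[0,0,0],"jaw":0.6},{"translation":[0,0,2],"angular":[0,0,0],"jaw":0.6},{"translation":[0,0,3],"angular":[0,0,0],"jaw":0.6},{"translation":[0,0,3.5],"angular":[0,0,0],"jaw":0.6},{"translation":[0,0,4],"angular":[0,0,0],"jaw":0.6},{"translation":[0,0,4],"angular":[0,0,0],"jaw":0.6},{"translation":[0,0,4],"angular":[0,0,0],"jaw":0.6},{"translation":[0,0,4],"angular":[0,0,0],"jaw":0.6}]'
python3 - <<'E'
from h import *
state()
E
```

```text
t: 35.35
ee_pos: [544.6, -11.8, 173.3]
orientation: [-3.135, 0.198, -0.0]
ft_force: [0.2, -0.7, -1.1]
width: 65.9
grasp_force: 30.0
t: 36.35
ee_pos: [544.4, -10.7, 128.3]
orientation: [-3.136, 0.195, -0.0]
ft_force: [-0.5, 0.8, -1.1]
width: 66.1
grasp_force: 30.0
t: 37.35
ee_pos: [544.5, -10.6, 125.1]
orientation: [3.136, -0.195, 0.001]
ft_force: [-3.2, 0.1, 7.4]
width: 65.7
grasp_force: 30.0
t 37.4 ee [544.5 -10.6 125.1] yaw -7.11 tilt 0.03 w 65.7 gf 30.0 f [-3.2  0.1  7.4]
```

```bash
python3 -m creep '[{"translation":[0,0,0],"angular":[0,0,0],"jaw":1},{"translation":[0,0,0],"angular":[0,0,0],"jaw":1},{"translation":[0,0,0],"angular":[0,0,0],"jaw":1},{"translation":[0,0,0],"angular":[0,0,0],"jaw":1},{"translation":[0,0,-20],"angular":[0,0,0],"jaw":1},{"translation":[0,0,-60],"angular":[0,0,0],"jaw":1},{"translation":[0,0,-90],"angular":[0,0,0],"jaw":1},{"translation":[0,0,-90],"angular":[0,0,0],"jaw":1}]'
python3 - <<'E'
from h import *
panfit(135,"pics/w8.png"); o=ctrl.get_obs(); i=ctrl.camera_info("wrist")
for d in ctrl.look_for("wrist","pot1_center"):
    r=np.array(d["rect"]); print(r,d["score"],px2w("wrist",[(r[:2]+r[2:])/2],28,i))
ctrl.get_image("top")
for d in ctrl.look_for("top","pot1_center"):
    r=np.array(d["rect"]); print(r,d["score"],px2w("top",[(r[:2]+r[2:])/2],24))
E
```

```text
t: 38.35
ee_pos: [545.8, -10.6, 216.5]
orientation: [-3.135, 0.195, -0.008]
ft_force: [1.0, -0.8, -0.1]
width: 87.9
grasp_force: 0.0
t 38.4 ee [545.8 -10.6 216.5] yaw -7.12 tilt 0.27 w 87.9 gf 0.0 f [ 1.  -0.8 -0.1]
[265. 164. 365. 319.] 0.92 front x 604.0 back x 484.3 ctr [544.4 -10.8]
[257. 157. 370. 303.] 0.29 front x 608.7 back x 496.9 ctr [553.  -11.1]
[ 17.6 186.9  50.4 215.8] 0.89 [[605.4 312. ]]
[528.4 223.3 581.9 284.7] 0.29 [[ 467.9 -280. ]]
[178.5 227.2 195.  244.1] 0.63 [[603.4 320.3]]
[179.6 278.  215.3 329.4] 0.22 [[449.4 290.2]]
```

Pan 3 sits at (544.4,−10.8). Now pot B.

```bash
python3 -m creep '[{"translation":[7,-30,0],"angular":[0,0,-0.18],"jaw":1},{"translation":[14,-60,0],"angular":[0,0,-0.36],"jaw":1},{"translation":[21,-90,0],"angular":[0,0,-0.54],"jaw":1},{"translation":[28,-120,0],"angular":[0,0,-0.72],"jaw":1},{"translation":[35,-150,10],"angular":[0,0,-0.9],"jaw":1},{"translation":[42,-180,35],"angular":[0,0,-1.08],"jaw":1},{"translation":[50,-210,65],"angular":[0,0,-1.26],"jaw":1},{"translation":[57,-240,95],"angular":[0,0,-1.44],"jaw":1}]'
python3 -m creep '[{"translation":[0,0,9],"angular":[0,0,-0.131],"jaw":1},{"translation":[0,0,9],"angular":[0,0,-0.131],"jaw":1},{"translation":[0,0,9],"angular":[0,0,-0.131],"jaw":1},{"translation":[0,0,9],"angular":[0,0,-0.131],"jaw":1},{"translation":[0,0,9],"angular":[0,0,-0.131],"jaw":1},{"translation":[0,0,9],"angular":[0,0,-0.131],"jaw":1},{"translation":[0,0,9],"angular":[0,0,-0.131],"jaw":1},{"translation":[0,0,9],"angular":[0,0,-0.131],"jaw":1}]'
python3 - <<'E'
from h import *
im=potfind(); cv2.imwrite("pics/w9.png",im); c=lid(im,ctrl.camera_info("wrist")); o=ctrl.get_obs(); shift([*(c-o["ee_pos"][:2]),14-o["ee_pos"][2]],o)
E
```

```text
t: 39.6
ee_pos: [630.3, 221.2, 117.0]
orientation: [-2.48, -1.928, 0.003]
ft_force: [0.4, -0.2, 0.3]
width: 88.2
grasp_force: 0.0
t: 40.6
ee_pos: [630.6, 220.5, 110.3]
orientation: [-2.355, -2.079, -0.0]
ft_force: [-0.0, -0.5, -0.5]
width: 87.5
grasp_force: 0.0
t 40.6 ee [630.6 220.5 110.3] yaw 82.89 tilt 0.00 w 87.5 gf 0.0 f [-0.  -0.5 -0.5]
rect [235.  70. 292. 121.] 0.73 circ [604.6 322.8] R 22.8 rectcentre [610.3 324.1]
lid [631.5 223.9] R 17.9 mean px [314.7 238.4]
tool shift [ 3.5  0.5 96.3]
```

```bash
python3 -m creep '[{"translation":[3.5,0.5,30],"angular":[0,0,0],"jaw":1},{"translation":[3.5,0.5,60],"angular":[0,0,0],"jaw":1},{"translation":[3.5,0.5,85],"angular":[0,0,0],"jaw":1},{"translation":[3.5,0.5,96],"angular":[0,0,0],"jaw":1},{"translation":[3.5,0.5,96],"angular":[0,0,0],"jaw":0.25},{"translation":[3.5,0.5,96],"angular":[0,0,0],"jaw":0.25},{"translation":[3.5,0.5,96],"angular":[0,0,0],"jaw":0.25},{"translation":[3.5,0.5,96],"angular":[0,0,0],"jaw":0.25}]'
python3 -m creep '[{"translation":[0,0,0],"angular":[0,0,0],"jaw":0.25},{"translation":[0,0,0],"angular":[0,0,0],"jaw":0.25},{"translation":[0,0,0],"angular":[0,0,0],"jaw":0.25},{"translation":[0,0,-30],"angular":[0,0,0],"jaw":0.25},{"translation":[0,0,-80],"angular":[0,0,0],"jaw":0.25},{"translation":[0,0,-130],"angular":[0,0,0],"jaw":0.25},{"translation":[0,0,-165],"angular":[0,0,0],"jaw":0.25},{"translation":[0,0,-165],"angular":[0,0,0],"jaw":0.25}]'
python3 - <<'E'
from h import *
o=state(); shift([544.4-o["ee_pos"][0],-10.6-o["ee_pos"][1],0],o)
E
```

```text
t: 41.7
ee_pos: [632.0, 224.0, 15.1]
orientation: [2.354, 2.079, 0.002]
ft_force: [1.1, 0.5, -0.2]
width: 51.1
grasp_force: 0.0
t: 42.7
ee_pos: [633.3, 224.5, 182.5]
orientation: [2.353, 2.078, 0.009]
ft_force: [0.2, -0.2, -1.0]
width: 35.6
grasp_force: 30.0
t 42.7 ee [633.3 224.5 182.5] yaw 82.90 tilt 0.34 w 35.6 gf 30.0 f [ 0.2 -0.2 -1. ]
tool shift [-244.3  -59.2   -1. ]
```

```bash
python3 -m creep '[{"translation":[-40,-9,0],"angular":[0,0,0],"jaw":0.25},{"translation":[-80,-19,0],"angular":[0,0,0],"jaw":0.25},{"translation":[-120,-28,0],"angular":[0,0,0],"jaw":0.25},{"translation":[-160,-38,0],"angular":[0,0,0],"jaw":0.25},{"translation":[-200,-47,0],"angular":[0,0,0],"jaw":0.25},{"translation":[-230,-54,0],"angular":[0,0,0],"jaw":0.25},{"translation":[-243.5,-57.4,0],"angular":[0,0,0],"jaw":0.25},{"translation":[-243.5,-57.4,0],"angular":[0,0,0],"jaw":0.25}]'
python3 -m creep '[{"translation":[0,0,0],"angular":[0,0,0],"jaw":0.25},{"translation":[0,0,15],"angular":[0,0,0],"jaw":0.25},{"translation":[0,0,30],"angular":[0,0,0],"jaw":0.25},{"translation":[0,0,42],"angular":[0,0,0],"jaw":0.25},{"translation":[0,0,52],"angular":[0,0,0],"jaw":0.25},{"translation":[0,0,58],"angular":[0,0,0],"jaw":0.25},{"translation":[0,0,59],"angular":[0,0,0],"jaw":0.25},{"translation":[0,0,59],"angular":[0,0,0],"jaw":0.25}]'
python3 -m creep '[{"translation":[0,0,2],"angular":[0,0,0],"jaw":0.25},{"translation":[0,0,3],"angular":[0,0,0],"jaw":0.25},{"translation":[0,0,3.7],"angular":[0,0,0],"jaw":0.25},{"translation":[0,0,3.7],"angular":[0,0,0],"jaw":0.25},{"translation":[0,0,3.7],"angular":[0,0,0],"jaw":0.25},{"translation":[0,0,3.7],"angular":[0,0,0],"jaw":0.25},{"translation":[0,0,3.7],"angular":[0,0,0],"jaw":0.25},{"translation":[0,0,3.7],"angular":[0,0,0],"jaw":0.25}]'
python3 - <<'E'
from h import *
state()
E
```

```text
t: 43.7
ee_pos: [543.9, -10.9, 178.5]
orientation: [-2.355, -2.077, 0.001]
ft_force: [0.9, 0.5, -0.2]
width: 35.2
grasp_force: 30.0
t: 44.7
ee_pos: [544.7, -10.7, 120.5]
orientation: [2.355, 2.079, 0.001]
ft_force: [0.1, 0.5, -0.1]
width: 35.5
grasp_force: 30.0
t: 45.7
ee_pos: [544.5, -10.7, 116.8]
orientation: [2.355, 2.079, 0.0]
ft_force: [-1.0, -0.2, 5.0]
width: 35.1
grasp_force: 30.0
t 45.7 ee [544.5 -10.7 116.8] yaw 82.89 tilt 0.02 w 35.1 gf 30.0 f [-1.  -0.2  5. ]
```

```bash
python3 -m creep '[{"translation":[0,0,0],"angular":[0,0,0],"jaw":0.5},{"translation":[0,0,0],"angular":[0,0,0],"jaw":0.55},{"translation":[0,0,0],"angular":[0,0,0],"jaw":0.58},{"translation":[0,0,0],"angular":[0,0,0],"jaw":0.58},{"translation":[0,0,-15],"angular":[0,0,0],"jaw":0.58},{"translation":[0,0,-40],"angular":[0,0,0],"jaw":0.58},{"translation":[0,0,-75],"angular":[0,0,0],"jaw":1},{"translation":[0,0,-110],"angular":[0,0,0],"jaw":1}]'
python3 - <<'E'
from h import *
state(); cv2.imwrite("pics/w10.png",ctrl.get_image("wrist")[:,:,::-1])
lid(cv2.imread("pics/w10.png"),ctrl.camera_info("wrist"),133,(270,190,360,285))
E
python3 -m creep '[{"translation":[-45,-11,0],"angular":[0,0,0.16],"jaw":1},{"translation":[-90,-22,0],"angular":[0,0,0.32],"jaw":1},{"translation":[-135,-33,0],"angular":[0,0,0.48],"jaw":1},{"translation":[-180,-45,10],"angular":[0,0,0.64],"jaw":1},{"translation":[-225,-56,30],"angular":[0,0,0.8],"jaw":1},{"translation":[-270,-67,50],"angular":[0,0,0.96],"jaw":1},{"translation":[-311,-76,70],"angular":[0,0,1.124],"jaw":1},{"translation":[-311,-76,76],"angular":[0,0,1.124],"jaw":1}]'
python3 -m creep '[{"translation":[0,0,0],"angular":[0,0,0],"jaw":1},{"translation":[0,0,0],"angular":[0,0,0],"jaw":1},{"translation":[0,0,0],"angular":[0,0,0],"jaw":1},{"translation":[0,0,0],"angular":[0,0,0],"jaw":1},{"translation":[0,0,0],"angular":[0,0,0],"jaw":1},{"translation":[0,0,0],"angular":[0,0,0],"jaw":1},{"translation":[0,0,0],"angular":[0,0,0],"jaw":1},{"translation":[0,0,0],"angular":[0,0,0],"jaw":1}]'
python3 - <<'E'
from h import *
boardfit(24)
E
```

```text
t: 46.7
ee_pos: [544.5, -10.6, 228.6]
orientation: [2.354, 2.079, 0.001]
ft_force: [0.9, 0.3, 0.6]
width: 67.6
grasp_force: 0.0
t 46.7 ee [544.5 -10.6 228.6] yaw 82.90 tilt 0.04 w 67.6 gf 0.0 f [0.9 0.3 0.6]
lid [549.2  -6.1] R 37.2 mean px [315.2 228.1]
t: 47.75
ee_pos: [429.5, -311.8, 150.2]
orientation: [-3.102, -0.498, 0.001]
ft_force: [0.9, -0.6, -0.4]
width: 88.1
grasp_force: 0.0
t: 48.75
ee_pos: [430.5, -309.9, 150.5]
orientation: [-3.101, -0.505, 0.0]
ft_force: [0.5, 0.2, -0.6]
width: 87.8
grasp_force: 0.0
t 48.8 ee [ 430.5 -309.9  150.5] yaw 18.49 tilt 0.01 w 87.8 gf 0.0 f [ 0.5  0.2 -0.6]
((430.81976318359375, -311.07647705078125), (116.76911163330078, 85.37552642822266), 19.296615600585938)
corners [[368, 156], [261, 158], [262, 200], [277, 213], [277, 252], [265, 255], [267, 295], [365, 294], [367, 253], [355, 250], [355, 203], [368, 200]]
```

Pile fit: (430.8,−311.1), yaw 19.3°. Adjust 1 mm / 0.8° and take board 3.

```bash
python3 -m creep '[{"translation":[0,1,40],"angular":[0,0,-0.013],"jaw":1},{"translation":[0,1,80],"angular":[0,0,-0.013],"jaw":1},{"translation":[0,1,115],"angular":[0,0,-0.013],"jaw":1},{"translation":[0,1,129],"angular":[0,0,-0.013],"jaw":1},{"translation":[0,1,133.3],"angular":[0,0,-0.013],"jaw":1},{"translation":[0,1,133.3],"angular":[0,0,-0.013],"jaw":1},{"translation":[0,1,133.3],"angular":[0,0,-0.013],"jaw":0.5},{"translation":[0,1,133.3],"angular":[0,0,-0.013],"jaw":0.5}]'
python3 -m creep '[{"translation":[0,0,0],"angular":[0,0,0],"jaw":0.5},{"translation":[0,0,0],"angular":[0,0,0],"jaw":0.5},{"translation":[0,0,0],"angular":[0,0,0],"jaw":0.5},{"translation":[0,0,-3],"angular":[0,0,0],"jaw":0.5},{"translation":[0,0,-8],"angular":[0,0,0],"jaw":0.5},{"translation":[0,0,-15],"angular":[0,0,0],"jaw":0.5},{"translation":[0,0,-30],"angular":[0,0,0],"jaw":0.5},{"translation":[0,0,-50],"angular":[0,0,0],"jaw":0.5}]'
python3 -m creep '[{"translation":[0,0,-35],"angular":[0,0,0],"jaw":0.5},{"translation":[0,0,-70],"angular":[0,0,0],"jaw":0.5},{"translation":[0,0,-105],"angular":[0,0,0],"jaw":0.5},{"translation":[0,0,-120],"angular":[0,0,0],"jaw":0.5},{"translation":[0,0,-120],"angular":[0,0,0],"jaw":0.5},{"translation":[0,0,-120],"angular":[0,0,0],"jaw":0.5},{"translation":[0,0,-120],"angular":[0,0,0],"jaw":0.5},{"translation":[0,0,-120],"angular":[0,0,0],"jaw":0.5}]'
python3 - <<'E'
from h import *
o=state(); shift([544.4-o["ee_pos"][0],-10.6-o["ee_pos"][1],0],o); frontedge()
E
```

```text
t: 49.8
ee_pos: [431.4, -311.2, 18.2]
orientation: [3.096, 0.525, 0.002]
ft_force: [0.4, -0.2, -0.1]
width: 71.4
grasp_force: 0.0
t: 50.8
ee_pos: [430.7, -310.7, 68.2]
orientation: [-3.097, -0.525, 0.0]
ft_force: [-0.2, -0.2, -0.9]
width: 61.6
grasp_force: 30.0
t: 51.8
ee_pos: [430.5, -310.5, 186.3]
orientation: [-3.096, -0.525, 0.002]
ft_force: [1.0, 0.8, -1.0]
width: 61.6
grasp_force: 30.0
t 51.8 ee [ 430.5 -310.5  186.3] yaw 19.24 tilt 0.10 w 61.6 gf 30.0 f [ 1.   0.8 -1. ]
tool shift [ 206.4 -245.6    0.2]
t 51.8 ee [ 430.5 -310.5  186.3] yaw 19.24 tilt 0.10 w 61.6 gf 30.0 f [ 1.   0.8 -1. ]
row 165.0 edge tool xy [ 58.1 -27.4]
row 156.0 edge tool xy [61.6 -0.1]
row 165.0 edge tool xy [58.1 27.2]
```

```bash
python3 -m creep '[{"translation":[30,-36,0],"angular":[0,0,0.06],"jaw":0.5},{"translation":[60,-72,0],"angular":[0,0,0.12],"jaw":0.5},{"translation":[91,-108,0],"angular":[0,0,0.19],"jaw":0.5},{"translation":[122,-145,0],"angular":[0,0,0.26],"jaw":0.5},{"translation":[152,-181,0],"angular":[0,0,0.33],"jaw":0.5},{"translation":[182,-217,0],"angular":[0,0,0.4],"jaw":0.5},{"translation":[200,-239,0],"angular":[0,0,0.44],"jaw":0.5},{"translation":[206.2,-245.7,0],"angular":[0,0,0.46],"jaw":0.5}]'
python3 -m creep '[{"translation":[0,0,0],"angular":[0,0,0],"jaw":0.5},{"translation":[0,0,12],"angular":[0,0,0],"jaw":0.5},{"translation":[0,0,24],"angular":[0,0,0],"jaw":0.5},{"translation":[0,0,34],"angular":[0,0,0],"jaw":0.5},{"translation":[0,0,40],"angular":[0,0,0],"jaw":0.5},{"translation":[0,0,40],"angular":[0,0,0],"jaw":0.5},{"translation":[0,0,40],"angular":[0,0,0],"jaw":0.5},{"translation":[0,0,40],"angular":[0,0,0],"jaw":0.5}]'
python3 - <<'E'
from h import *
frontedge(save="pics/w11.png")
E
```

```text
t: 52.85
ee_pos: [544.9, -9.5, 187.0]
orientation: [3.136, -0.193, -0.001]
ft_force: [0.5, 0.0, 0.8]
width: 61.6
grasp_force: 30.0
t: 53.85
ee_pos: [544.9, -10.8, 147.7]
orientation: [-3.136, 0.195, -0.001]
ft_force: [0.2, -0.7, -1.0]
width: 61.6
grasp_force: 30.0
t 53.9 ee [544.9 -10.8 147.7] yaw -7.11 tilt 0.05 w 61.6 gf 30.0 f [ 0.2 -0.7 -1. ]
row 159.0 edge tool xy [ 60.4 -27.3]
row 159.0 edge tool xy [60.1 -0.1]
row 159.0 edge tool xy [60.4 27.2]
```

```bash
python3 -m creep '[{"translation":[0,0,4],"angular":[0,0,0],"jaw":0.5},{"translation":[0,0,7],"angular":[0,0,0],"jaw":0.5},{"translation":[0,0,9],"angular":[0,0,0],"jaw":0.5},{"translation":[0,0,10],"angular":[0,0,0],"jaw":0.5},{"translation":[0,0,11],"angular":[0,0,0],"jaw":0.5},{"translation":[0,0,11],"angular":[0,0,0],"jaw":0.5},{"translation":[0,0,11],"angular":[0,0,0],"jaw":0.5},{"translation":[0,0,11],"angular":[0,0,0],"jaw":0.5}]'
python3 -m creep '[{"translation":[0,0,0],"angular":[0,0,0],"jaw":1},{"translation":[0,0,0],"angular":[0,0,0],"jaw":1},{"translation":[0,0,0],"angular":[0,0,0],"jaw":1},{"translation":[0,0,0],"angular":[0,0,0],"jaw":1},{"translation":[0,0,-20],"angular":[0,0,0],"jaw":1},{"translation":[0,0,-60],"angular":[0,0,0],"jaw":1},{"translation":[0,0,-90],"angular":[0,0,0],"jaw":1},{"translation":[0,0,-90],"angular":[0,0,0],"jaw":1}]'
python3 - <<'E'
from h import *
im,r,o=boardfit(143); cv2.imwrite("pics/w12.png",im)
E
```

```text
t: 54.9
ee_pos: [544.6, -10.9, 137.0]
orientation: [3.136, -0.195, 0.0]
ft_force: [-2.8, 0.8, 7.2]
width: 61.8
grasp_force: 30.0
t: 55.9
ee_pos: [546.2, -10.9, 228.6]
orientation: [-3.135, 0.195, -0.008]
ft_force: [0.3, 0.2, 1.0]
width: 88.2
grasp_force: 0.0
t 55.9 ee [546.2 -10.9 228.6] yaw -7.11 tilt 0.28 w 88.2 gf 0.0 f [0.3 0.2 1. ]
((545.2244873046875, -10.541679382324219), (83.77314758300781, 119.07709503173828), 82.62310791015625)
corners [[253, 162], [253, 212], [269, 214], [270, 271], [265, 254], [264, 272], [256, 275], [258, 319], [368, 320], [371, 275], [363, 272], [359, 215], [375, 211], [376, 163]]
```

Second board square at (545.2,−10.5). Now pan 2.

```bash
python3 -m creep '[{"translation":[-22,-47,0],"angular":[0,0,-0.02],"jaw":1},{"translation":[-44,-95,0],"angular":[0,0,-0.04],"jaw":1},{"translation":[-66,-143,0],"angular":[0,0,-0.06],"jaw":1},{"translation":[-87,-191,0],"angular":[0,0,-0.08],"jaw":1},{"translation":[-109,-239,15],"angular":[0,0,-0.1],"jaw":1},{"translation":[-131,-286,35],"angular":[0,0,-0.124],"jaw":1},{"translation":[-131.3,-286.3,60],"angular":[0,0,-0.124],"jaw":1},{"translation":[-131.3,-286.3,76],"angular":[0,0,-0.124],"jaw":1}]'
python3 -m creep '[{"translation":[0,0,12],"angular":[0,0,0],"jaw":1},{"translation":[0,0,16],"angular":[0,0,0],"jaw":1},{"translation":[0,0,16],"angular":[0,0,0],"jaw":1},{"translation":[0,0,16],"angular":[0,0,0],"jaw":1},{"translation":[0,0,16],"angular":[0,0,0],"jaw":1},{"translation":[0,0,16],"angular":[0,0,0],"jaw":1},{"translation":[0,0,16],"angular":[0,0,0],"jaw":1},{"translation":[0,0,16],"angular":[0,0,0],"jaw":1}]'
python3 - <<'E'
from h import *
panfit(50,"pics/w13.png")
E
```

```text
t: 56.95
ee_pos: [448.1, 289.2, 147.7]
orientation: [3.14, 0.002, -0.005]
ft_force: [0.1, 0.2, -0.3]
width: 87.8
grasp_force: 0.0
t: 57.95
ee_pos: [449.8, 289.5, 134.3]
orientation: [-3.142, 0.0, -0.0]
ft_force: [-0.1, -0.4, -0.9]
width: 87.7
grasp_force: 0.0
t 58.0 ee [449.8 289.5 134.3] yaw -0.01 tilt 0.00 w 87.7 gf 0.0 f [-0.1 -0.4 -0.9]
[630. 103. 640. 191.] 0.47 front x 573.7 back x 496.6 ctr [535.6   4.4]
```

```bash
python3 - <<'E'
from h import *
a=cv2.imread("pics/w7.png",0)[150:322,245:385].astype(np.float32); b=cv2.imread("pics/w13.png",0)[150:322,245:385].astype(np.float32)
print(cv2.phaseCorrelate(cv2.Laplacian(a,-1),cv2.Laplacian(b,-1),cv2.createHanningWindow(a.shape[::-1],5)))
im=cv2.imread("pics/w13.png")
g=im[190:300].astype(int).sum(2).mean(0)/3; e=np.abs(np.diff(g)); print([(c,round(e[c])) for c in range(225,405) if e[c]>14]); 
g=im[:,290:335].astype(int).sum(2).mean(1)/3; e=np.abs(np.diff(g)); print([(c,round(e[c])) for c in range(130,325) if e[c]>14])
E
```

```text
((0.16794448783356586, 0.1508669465268042), 0.7214949516234574)
[(264, 37), (265, 32), (266, 38), (269, 35), (270, 36), (273, 17), (276, 21), (285, 24), (287, 15), (339, 15), (340, 18), (348, 16), (349, 16), (351, 16), (358, 18), (359, 16)]
[(151, 15), (152, 16), (161, 61), (162, 28), (165, 17), (166, 15), (168, 23), (170, 40), (171, 17), (174, 28), (175, 28), (245, 43), (283, 40), (284, 48), (300, 65), (301, 15), (302, 42), (303, 39), (309, 51), (310, 51), (314, 32)]
```

Same view as before the last pan grasp to 0.2 px, so the nest has not moved. Grasp pan 2.

```bash
python3 -m creep '[{"translation":[0,0,35],"angular":[0,0,0],"jaw":1},{"translation":[0,0,65],"angular":[0,0,0],"jaw":1},{"translation":[0,0,85],"angular":[0,0,0],"jaw":1},{"translation":[0,0,95],"angular":[0,0,0],"jaw":1},{"translation":[0,0,95],"angular":[0,0,0],"jaw":1},{"translation":[0,0,95],"angular":[0,0,0],"jaw":0.6},{"translation":[0,0,95],"angular":[0,0,0],"jaw":0.6},{"translation":[0,0,95],"angular":[0,0,0],"jaw":0.6}]'
python3 -m creep '[{"translation":[0,0,0],"angular":[0,0,0],"jaw":0.6},{"translation":[0,0,0],"angular":[0,0,0],"jaw":0.6},{"translation":[0,0,-3],"angular":[0,0,0],"jaw":0.6},{"translation":[0,0,-6],"angular":[0,0,0],"jaw":0.6},{"translation":[0,0,-12],"angular":[0,0,0],"jaw":0.6},{"translation":[0,0,-20],"angular":[0,0,0],"jaw":0.6},{"translation":[0,0,-35],"angular":[0,0,0],"jaw":0.6},{"translation":[0,0,-50],"angular":[0,0,0],"jaw":0.6}]'
python3 -m creep '[{"translation":[0,0,-40],"angular":[0,0,0],"jaw":0.6},{"translation":[0,0,-80],"angular":[0,0,0],"jaw":0.6},{"translation":[0,0,-110],"angular":[0,0,0],"jaw":0.6},{"translation":[0,0,-125],"angular":[0,0,0],"jaw":0.6},{"translation":[0,0,-125],"angular":[0,0,0],"jaw":0.6},{"translation":[0,0,-125],"angular":[0,0,0],"jaw":0.6},{"translation":[0,0,-125],"angular":[0,0,0],"jaw":0.6},{"translation":[0,0,-125],"angular":[0,0,0],"jaw":0.6}]'
python3 - <<'E'
from h import *
o=state(); panfit(o["ee_pos"][2]+11); shift([544.5-o["ee_pos"][0],-10.8-o["ee_pos"][1],0],o)
E
```

```text
t: 59.05
ee_pos: [450.2, 289.8, 40.0]
orientation: [-3.141, 0.0, -0.002]
ft_force: [0.2, 0.9, 3.1]
width: 65.5
grasp_force: 30.0
t: 60.05
ee_pos: [449.9, 289.6, 90.5]
orientation: [-3.141, 0.0, -0.001]
ft_force: [0.1, -0.4, -1.1]
width: 65.5
grasp_force: 30.0
t: 61.05
ee_pos: [449.4, 289.2, 213.4]
orientation: [3.141, -0.0, -0.002]
ft_force: [0.3, -0.1, -0.9]
width: 65.5
grasp_force: 30.0
t 61.0 ee [449.4 289.2 213.4] yaw -0.01 tilt 0.10 w 65.5 gf 30.0 f [ 0.3 -0.1 -0.9]
t 61.0 ee [449.4 289.2 213.4] yaw -0.01 tilt 0.10 w 65.5 gf 30.0 f [ 0.3 -0.1 -0.9]
[603.  71. 633. 189.] 0.95 front x 564.2 back x 504.4 ctr [535.3 128.6]
[258.  35. 295.  71.] 0.27 front x 562.2 back x 545.9 ctr [554.  304.7]
tool shift [ 95.1 300.    0.1]
```

```bash
python3 -m creep '[{"translation":[14,45,0],"angular":[0,0,0.02],"jaw":0.6},{"translation":[28,90,0],"angular":[0,0,0.04],"jaw":0.6},{"translation":[43,135,0],"angular":[0,0,0.06],"jaw":0.6},{"translation":[57,180,0],"angular":[0,0,0.08],"jaw":0.6},{"translation":[71,225,0],"angular":[0,0,0.1],"jaw":0.6},{"translation":[85,270,0],"angular":[0,0,0.12],"jaw":0.6},{"translation":[92,292,0],"angular":[0,0,0.124],"jaw":0.6},{"translation":[94.8,300.2,0],"angular":[0,0,0.124],"jaw":0.6}]'
python3 -m creep '[{"translation":[0,0,0],"angular":[0,0,0],"jaw":0.6},{"translation":[0,0,0],"angular":[0,0,0],"jaw":0.6},{"translation":[0,0,12],"angular":[0,0,0],"jaw":0.6},{"translation":[0,0,25],"angular":[0,0,0],"jaw":0.6},{"translation":[0,0,35],"angular":[0,0,0],"jaw":0.6},{"translation":[0,0,40],"angular":[0,0,0],"jaw":0.6},{"translation":[0,0,42],"angular":[0,0,0],"jaw":0.6},{"translation":[0,0,42],"angular":[0,0,0],"jaw":0.6}]'
python3 -m creep '[{"translation":[0,0,1],"angular":[0,0,0],"jaw":0.6},{"translation":[0,0,2],"angular":[0,0,0],"jaw":0.6},{"translation":[0,0,3],"angular":[0,0,0],"jaw":0.6},{"translation":[0,0,3.5],"angular":[0,0,0],"jaw":0.6},{"translation":[0,0,4],"angular":[0,0,0],"jaw":0.6},{"translation":[0,0,4],"angular":[0,0,0],"jaw":0.6},{"translation":[0,0,4],"angular":[0,0,0],"jaw":0.6},{"translation":[0,0,4],"angular":[0,0,0],"jaw":0.6}]'
python3 - <<'E'
from h import *
state()
E
```

```text
t: 62.15
ee_pos: [544.7, -11.9, 214.1]
orientation: [-3.135, 0.198, 0.0]
ft_force: [1.0, -0.2, 0.0]
width: 66.0
grasp_force: 30.0
t: 63.15
ee_pos: [544.7, -10.8, 172.3]
orientation: [-3.135, 0.195, -0.0]
ft_force: [0.9, -1.0, -1.2]
width: 66.0
grasp_force: 30.0
t: 64.15
ee_pos: [544.8, -10.7, 169.2]
orientation: [3.136, -0.195, 0.001]
ft_force: [-2.3, -0.1, 8.3]
width: 65.4
grasp_force: 30.0
t 64.2 ee [544.8 -10.7 169.2] yaw -7.12 tilt 0.05 w 65.4 gf 30.0 f [-2.3 -0.1  8.3]
```

```bash
python3 -m creep '[{"translation":[0,0,0],"angular":[0,0,0],"jaw":1},{"translation":[0,0,0],"angular":[0,0,0],"jaw":1},{"translation":[0,0,0],"angular":[0,0,0],"jaw":1},{"translation":[0,0,0],"angular":[0,0,0],"jaw":1},{"translation":[0,0,-20],"angular":[0,0,0],"jaw":1},{"translation":[0,0,-60],"angular":[0,0,0],"jaw":1},{"translation":[0,0,-90],"angular":[0,0,0],"jaw":1},{"translation":[0,0,-90],"angular":[0,0,0],"jaw":1}]'
python3 - <<'E'
from h import *
panfit(179,"pics/w14.png"); i=ctrl.camera_info("wrist")
for d in ctrl.look_for("wrist","pot1_center"):
    r=np.array(d["rect"]); print(r,d["score"],px2w("wrist",[(r[:2]+r[2:])/2],28,i))
E
python3 -m creep '[{"translation":[3,-42,0],"angular":[0,0,-0.147],"jaw":1},{"translation":[6,-84,0],"angular":[0,0,-0.294],"jaw":1},{"translation":[9,-127,0],"angular":[0,0,-0.441],"jaw":1},{"translation":[11,-170,10],"angular":[0,0,-0.588],"jaw":1},{"translation":[14,-212,30],"angular":[0,0,-0.735],"jaw":1},{"translation":[16,-255,60],"angular":[0,0,-0.882],"jaw":1},{"translation":[19,-298,90],"angular":[0,0,-1.029],"jaw":1},{"translation":[21.6,-325,120],"angular":[0,0,-1.171],"jaw":1}]'
python3 -m creep '[{"translation":[0,0,10],"angular":[0,0,0],"jaw":1},{"translation":[0,0,20],"angular":[0,0,0],"jaw":1},{"translation":[0,0,20],"angular":[0,0,0],"jaw":1},{"translation":[0,0,20],"angular":[0,0,0],"jaw":1},{"translation":[0,0,20],"angular":[0,0,0],"jaw":1},{"translation":[0,0,20],"angular":[0,0,0],"jaw":1},{"translation":[0,0,20],"angular":[0,0,0],"jaw":1},{"translation":[0,0,20],"angular":[0,0,0],"jaw":1}]'
python3 - <<'E'
from h import *
im=potfind(); cv2.imwrite("pics/w15.png",im); c=lid(im,ctrl.camera_info("wrist"),28,(220,100,420,300)); o=ctrl.get_obs(); shift([*(c-o["ee_pos"][:2]),14-o["ee_pos"][2]],o)
E
```

```text
t: 65.15
ee_pos: [546.0, -10.8, 260.5]
orientation: [-3.135, 0.195, -0.008]
ft_force: [0.5, -0.5, -0.2]
width: 87.5
grasp_force: 0.0
t 65.2 ee [546.  -10.8 260.5] yaw -7.12 tilt 0.28 w 87.5 gf 0.0 f [ 0.5 -0.5 -0.2]
[ 40.  183.1  73.2 209.2] 0.8 [[604.5 310. ]]
[ 70.2  40.6 142.   97. ] 0.64 [[741.2 208. ]]
t: 66.3
ee_pos: [605.3, 310.6, 135.1]
orientation: [-2.716, -1.578, 0.004]
ft_force: [-0.1, 0.2, 0.5]
width: 87.9
grasp_force: 0.0
t: 67.3
ee_pos: [606.2, 309.1, 118.4]
orientation: [-2.721, -1.57, -0.0]
ft_force: [0.1, 0.3, 0.1]
width: 88.0
grasp_force: 0.0
t 67.3 ee [606.2 309.1 118.4] yaw 59.98 tilt 0.01 w 88.0 gf 0.0 f [0.1 0.3 0.1]
rect [280. 194. 331. 246.] 0.61 circ [608.6 325.2] R 18.3 rectcentre [608.4 324.9]
lid [608.6 325.3] R 18.0 mean px [305.5 219.1]
tool shift [ 15.3  -6.  104.2]
```

Pot A at (608.6,325.3), R 18. Grasp it.

```bash
python3 -m creep '[{"translation":[15.2,-6,30],"angular":[0,0,0],"jaw":1},{"translation":[15.2,-6,60],"angular":[0,0,0],"jaw":1},{"translation":[15.2,-6,90],"angular":[0,0,0],"jaw":1},{"translation":[15.2,-6,104],"angular":[0,0,0],"jaw":1},{"translation":[15.2,-6,104],"angular":[0,0,0],"jaw":0.25},{"translation":[15.2,-6,104],"angular":[0,0,0],"jaw":0.25},{"translation":[15.2,-6,104],"angular":[0,0,0],"jaw":0.25},{"translation":[15.2,-6,104],"angular":[0,0,0],"jaw":0.25}]'
python3 -m creep '[{"translation":[0,0,0],"angular":[0,0,0],"jaw":0.25},{"translation":[0,0,0],"angular":[0,0,0],"jaw":0.25},{"translation":[0,0,0],"angular":[0,0,0],"jaw":0.25},{"translation":[0,0,-30],"angular":[0,0,0],"jaw":0.25},{"translation":[0,0,-80],"angular":[0,0,0],"jaw":0.25},{"translation":[0,0,-130],"angular":[0,0,0],"jaw":0.25},{"translation":[0,0,-180],"angular":[0,0,0],"jaw":0.25},{"translation":[0,0,-205],"angular":[0,0,0],"jaw":0.25}]'
python3 -m creep '[{"translation":[0,0,0],"angular":[0,0,0],"jaw":0.25},{"translation":[0,0,0],"angular":[0,0,0],"jaw":0.25},{"translation":[0,0,0],"angular":[0,0,0],"jaw":0.25},{"translation":[0,0,0],"angular":[0,0,0],"jaw":0.25},{"translation":[0,0,0],"angular":[0,0,0],"jaw":0.25},{"translation":[0,0,0],"angular":[0,0,0],"jaw":0.25},{"translation":[0,0,0],"angular":[0,0,0],"jaw":0.25},{"translation":[0,0,0],"angular":[0,0,0],"jaw":0.25}]'
python3 - <<'E'
from h import *
o=state(); shift([544.6-o["ee_pos"][0],-10.8-o["ee_pos"][1],0],o)
E
```

```text
t: 68.4
ee_pos: [609.1, 325.5, 15.2]
orientation: [2.721, 1.57, 0.002]
ft_force: [0.6, -0.6, 0.3]
width: 51.2
grasp_force: 0.0
t: 69.4
ee_pos: [609.6, 325.8, 222.6]
orientation: [2.721, 1.57, 0.006]
ft_force: [0.6, 0.5, -0.4]
width: 35.0
grasp_force: 30.0
t: 70.4
ee_pos: [608.7, 325.2, 219.4]
orientation: [2.721, 1.57, 0.0]
ft_force: [-0.4, -0.1, 0.2]
width: 35.2
grasp_force: 30.0
t 70.4 ee [608.7 325.2 219.4] yaw 59.97 tilt 0.01 w 35.2 gf 30.0 f [-0.4 -0.1  0.2]
tool shift [-323.   112.7   -0. ]
```

```bash
python3 -m creep '[{"translation":[-50,17.4,0],"angular":[0,0,-0.06],"jaw":0.25},{"translation":[-100,35,0],"angular":[0,0,-0.12],"jaw":0.25},{"translation":[-150,52,0],"angular":[0,0,-0.18],"jaw":0.25},{"translation":[-200,70,0],"angular":[0,0,-0.24],"jaw":0.25},{"translation":[-250,87,0],"angular":[0,0,-0.3],"jaw":0.25},{"translation":[-295,103,0],"angular":[0,0,-0.36],"jaw":0.25},{"translation":[-318,111,0],"angular":[0,0,-0.4],"jaw":0.25},{"translation":[-323,112.6,0],"angular":[0,0,-0.4],"jaw":0.25}]'
python3 -m creep '[{"translation":[0,0,0],"angular":[0,0,0],"jaw":0.25},{"translation":[0,0,0],"angular":[0,0,0],"jaw":0.25},{"translation":[0,0,15],"angular":[0,0,0],"jaw":0.25},{"translation":[0,0,30],"angular":[0,0,0],"jaw":0.25},{"translation":[0,0,43],"angular":[0,0,0],"jaw":0.25},{"translation":[0,0,52],"angular":[0,0,0],"jaw":0.25},{"translation":[0,0,55],"angular":[0,0,0],"jaw":0.25},{"translation":[0,0,55],"angular":[0,0,0],"jaw":0.25}]'
python3 -m creep '[{"translation":[0,0,2],"angular":[0,0,0],"jaw":0.25},{"translation":[0,0,3],"angular":[0,0,0],"jaw":0.25},{"translation":[0,0,3.8],"angular":[0,0,0],"jaw":0.25},{"translation":[0,0,3.8],"angular":[0,0,0],"jaw":0.25},{"translation":[0,0,3.8],"angular":[0,0,0],"jaw":0.25},{"translation":[0,0,3.8],"angular":[0,0,0],"jaw":0.25},{"translation":[0,0,3.8],"angular":[0,0,0],"jaw":0.25},{"translation":[0,0,3.8],"angular":[0,0,0],"jaw":0.25}]'
python3 - <<'E'
from h import *
state()
E
```

```text
t: 71.4
ee_pos: [544.4, -12.0, 219.6]
orientation: [2.357, 2.076, 0.001]
ft_force: [-0.3, 0.1, -0.4]
width: 35.3
grasp_force: 30.0
t: 72.4
ee_pos: [544.6, -10.8, 164.2]
orientation: [-2.355, -2.079, 0.0]
ft_force: [0.4, 0.8, -1.6]
width: 35.4
grasp_force: 30.0
t: 73.4
ee_pos: [544.7, -10.8, 160.9]
orientation: [2.355, 2.079, 0.001]
ft_force: [-0.9, -0.3, 6.2]
width: 35.5
grasp_force: 30.0
t 73.4 ee [544.7 -10.8 160.9] yaw 82.89 tilt 0.04 w 35.5 gf 30.0 f [-0.9 -0.3  6.2]
```

```bash
python3 -m creep '[{"translation":[0,0,0],"angular":[0,0,0],"jaw":0.5},{"translation":[0,0,0],"angular":[0,0,0],"jaw":0.55},{"translation":[0,0,0],"angular":[0,0,0],"jaw":0.58},{"translation":[0,0,0],"angular":[0,0,0],"jaw":0.58},{"translation":[0,0,-15],"angular":[0,0,0],"jaw":0.58},{"translation":[0,0,-40],"angular":[0,0,0],"jaw":0.58},{"translation":[0,0,-75],"angular":[0,0,0],"jaw":1},{"translation":[0,0,-110],"angular":[0,0,0],"jaw":1}]'
python3 - <<'E'
from h import *
o=state(); w=ctrl.get_image("wrist")[:,:,::-1]; s=ctrl.get_image("scene")[:,:,::-1]
cv2.imwrite("pics/l5.png",np.hstack([cv2.resize(w[50:400,150:490],(400,412)),cv2.resize(s[110:330,210:422],(398,412),interpolation=2)]))
E
```

```text
t: 74.4
ee_pos: [544.5, -10.8, 272.6]
orientation: [2.354, 2.079, 0.001]
ft_force: [1.2, -0.0, 0.9]
width: 67.4
grasp_force: 0.0
t 74.4 ee [544.5 -10.8 272.6] yaw 82.89 tilt 0.04 w 67.4 gf 0.0 f [ 1.2 -0.   0.9]
```

View pics/l5.png

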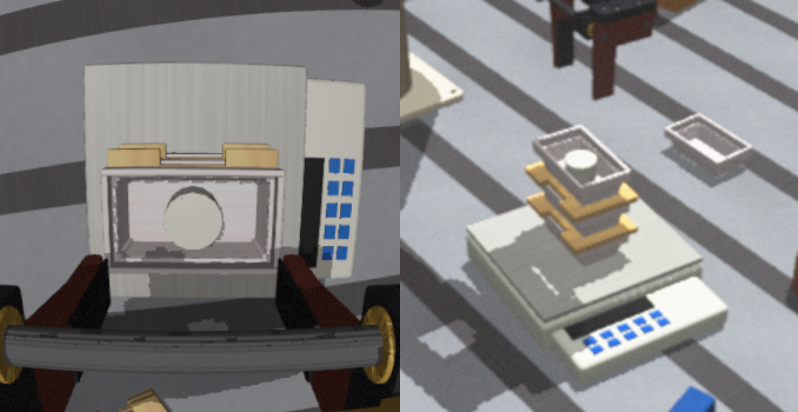

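The stack is straight, with the third pot upright in the middle of its pan and one pan left at the nest. Last board now.

```bash
python3 -m creep '[{"translation":[-45,-11,0],"angular":[0,0,0.16],"jaw":1},{"translation":[-90,-22,0],"angular":[0,0,0.32],"jaw":1},{"translation":[-135,-33,0],"angular":[0,0,0.48],"jaw":1},{"translation":[-180,-45,15],"angular":[0,0,0.64],"jaw":1},{"translation":[-225,-56,45],"angular":[0,0,0.8],"jaw":1},{"translation":[-270,-67,80],"angular":[0,0,0.96],"jaw":1},{"translation":[-311,-75.7,105],"angular":[0,0,1.115],"jaw":1},{"translation":[-311.7,-75.7,120],"angular":[0,0,1.115],"jaw":1}]'
python3 -m creep '[{"translation":[0,0,0],"angular":[0,0,0],"jaw":1},{"translation":[0,0,0],"angular":[0,0,0],"jaw":1},{"translation":[0,0,0],"angular":[0,0,0],"jaw":1},{"translation":[0,0,0],"angular":[0,0,0],"jaw":1},{"translation":[0,0,0],"angular":[0,0,0],"jaw":1},{"translation":[0,0,0],"angular":[0,0,0],"jaw":1},{"translation":[0,0,0],"angular":[0,0,0],"jaw":1},{"translation":[0,0,0],"angular":[0,0,0],"jaw":1}]'
python3 - <<'E'
from h import *
im,r,o=boardfit(16); shift([r[0][0]-o["ee_pos"][0],r[0][1]-o["ee_pos"][1],0],o)
E
```

```text
t: 75.5
ee_pos: [429.4, -312.3, 149.0]
orientation: [-3.099, -0.512, 0.002]
ft_force: [0.3, 0.8, 0.1]
width: 88.2
grasp_force: 0.0
t: 76.5
ee_pos: [430.8, -310.7, 150.4]
orientation: [-3.098, -0.519, 0.0]
ft_force: [0.3, -0.6, 0.7]
width: 87.5
grasp_force: 0.0
t 76.5 ee [ 430.8 -310.7  150.4] yaw 19.01 tilt 0.01 w 87.5 gf 0.0 f [ 0.3 -0.6  0.7]
((429.4326477050781, -312.50250244140625), (116.6617202758789, 84.353515625), 20.202070236206055)
corners [[366, 157], [263, 160], [264, 205], [278, 207], [280, 252], [267, 255], [270, 294], [365, 291], [354, 203], [367, 201]]
tool shift [-1.9  1.2  0. ]
```

```bash
python3 -m creep '[{"translation":[-1.9,1.2,45],"angular":[0,0,-0.02],"jaw":1},{"translation":[-1.9,1.2,90],"angular":[0,0,-0.02],"jaw":1},{"translation":[-1.9,1.2,123],"angular":[0,0,-0.02],"jaw":1},{"translation":[-1.9,1.2,137],"angular":[0,0,-0.02],"jaw":1},{"translation":[-1.9,1.2,141.2],"angular":[0,0,-0.02],"jaw":1},{"translation":[-1.9,1.2,141.2],"angular":[0,0,-0.02],"jaw":1},{"translation":[-1.9,1.2,141.2],"angular":[0,0,-0.02],"jaw":0.5},{"translation":[-1.9,1.2,141.2],"angular":[0,0,-0.02],"jaw":0.5}]'
python3 -m creep '[{"translation":[0,0,0],"angular":[0,0,0],"jaw":0.5},{"translation":[0,0,0],"angular":[0,0,0],"jaw":0.5},{"translation":[0,0,0],"angular":[0,0,0],"jaw":0.5},{"translation":[0,0,-3],"angular":[0,0,0],"jaw":0.5},{"translation":[0,0,-8],"angular":[0,0,0],"jaw":0.5},{"translation":[0,0,-15],"angular":[0,0,0],"jaw":0.5},{"translation":[0,0,-30],"angular":[0,0,0],"jaw":0.5},{"translation":[0,0,-50],"angular":[0,0,0],"jaw":0.5}]'
python3 -m creep '[{"translation":[0,0,-50],"angular":[0,0,0],"jaw":0.5},{"translation":[0,0,-100],"angular":[0,0,0],"jaw":0.5},{"translation":[0,0,-145],"angular":[0,0,0],"jaw":0.5},{"translation":[0,0,-170],"angular":[0,0,0],"jaw":0.5},{"translation":[0,0,-170],"angular":[0,0,0],"jaw":0.5},{"translation":[0,0,-170],"angular":[0,0,0],"jaw":0.5},{"translation":[0,0,-170],"angular":[0,0,0],"jaw":0.5},{"translation":[0,0,-170],"angular":[0,0,0],"jaw":0.5}]'
python3 - <<'E'
from h import *
frontedge(); o=ctrl.get_obs(); shift([544.6-o["ee_pos"][0],-10.8-o["ee_pos"][1],0],o)
E
```

```text
t: 77.55
ee_pos: [429.9, -312.8, 10.2]
orientation: [3.092, 0.55, 0.002]
ft_force: [-0.0, -0.7, 0.5]
width: 71.4
grasp_force: 0.0
t: 78.55
ee_pos: [429.3, -312.3, 60.2]
orientation: [-3.093, -0.55, 0.0]
ft_force: [-0.1, 0.7, -0.8]
width: 61.2
grasp_force: 30.0
t: 79.55
ee_pos: [429.0, -312.1, 228.2]
orientation: [-3.092, -0.55, 0.002]
ft_force: [0.4, 0.6, -0.6]
width: 61.6
grasp_force: 30.0
t 79.5 ee [ 429.  -312.1  228.2] yaw 20.16 tilt 0.12 w 61.6 gf 30.0 f [ 0.4  0.6 -0.6]
row 165.0 edge tool xy [ 58.1 -27.4]
row 156.0 edge tool xy [61.5 -0.1]
row 165.0 edge tool xy [58.1 27.2]
tool shift [ 212.3 -243.1    0.2]
```

```bash
python3 -m creep '[{"translation":[31,-36,0],"angular":[0,0,0.07],"jaw":0.5},{"translation":[62,-72,0],"angular":[0,0,0.14],"jaw":0.5},{"translation":[93,-107,0],"angular":[0,0,0.21],"jaw":0.5},{"translation":[125,-143,0],"angular":[0,0,0.28],"jaw":0.5},{"translation":[156,-179,0],"angular":[0,0,0.35],"jaw":0.5},{"translation":[187,-215,0],"angular":[0,0,0.42],"jaw":0.5},{"translation":[206,-237,0],"angular":[0,0,0.46],"jaw":0.5},{"translation":[212.2,-243.4,0],"angular":[0,0,0.476],"jaw":0.5}]'
python3 -m creep '[{"translation":[0,0,0],"angular":[0,0,0],"jaw":0.5},{"translation":[0,0,0],"angular":[0,0,0],"jaw":0.5},{"translation":[0,0,12],"angular":[0,0,0],"jaw":0.5},{"translation":[0,0,24],"angular":[0,0,0],"jaw":0.5},{"translation":[0,0,34],"angular":[0,0,0],"jaw":0.5},{"translation":[0,0,40],"angular":[0,0,0],"jaw":0.5},{"translation":[0,0,42],"angular":[0,0,0],"jaw":0.5},{"translation":[0,0,42],"angular":[0,0,0],"jaw":0.5}]'
python3 -m creep '[{"translation":[0,0,2],"angular":[0,0,0],"jaw":0.5},{"translation":[0,0,4],"angular":[0,0,0],"jaw":0.5},{"translation":[0,0,5.5],"angular":[0,0,0],"jaw":0.5},{"translation":[0,0,6.5],"angular":[0,0,0],"jaw":0.5},{"translation":[0,0,7],"angular":[0,0,0],"jaw":0.5},{"translation":[0,0,7],"angular":[0,0,0],"jaw":0.5},{"translation":[0,0,7],"angular":[0,0,0],"jaw":0.5},{"translation":[0,0,7],"angular":[0,0,0],"jaw":0.5}]'
python3 - <<'E'
from h import *
state()
E
```

```text
t: 80.6
ee_pos: [545.0, -9.5, 228.8]
orientation: [3.136, -0.192, -0.001]
ft_force: [-0.1, -1.2, 0.0]
width: 61.8
grasp_force: 30.0
t: 81.6
ee_pos: [544.8, -10.8, 187.3]
orientation: [3.136, -0.195, 0.0]
ft_force: [0.4, 1.3, -0.7]
width: 61.5
grasp_force: 30.0
t: 82.6
ee_pos: [545.0, -10.9, 181.1]
orientation: [3.135, -0.195, 0.001]
ft_force: [-2.1, -0.3, 7.0]
width: 61.6
grasp_force: 30.0
t 82.6 ee [545.  -10.9 181.1] yaw -7.12 tilt 0.05 w 61.6 gf 30.0 f [-2.1 -0.3  7. ]
```

```bash
python3 -m creep '[{"translation":[0,0,0],"angular":[0,0,0],"jaw":1},{"translation":[0,0,0],"angular":[0,0,0],"jaw":1},{"translation":[0,0,0],"angular":[0,0,0],"jaw":1},{"translation":[0,0,0],"angular":[0,0,0],"jaw":1},{"translation":[0,0,-20],"angular":[0,0,0],"jaw":1},{"translation":[0,0,-60],"angular":[0,0,0],"jaw":1},{"translation":[0,0,-100],"angular":[0,0,0],"jaw":1},{"translation":[0,0,-120],"angular":[0,0,0],"jaw":1}]'
python3 -m creep '[{"translation":[0,0,0],"angular":[0,0,0],"jaw":1},{"translation":[0,0,0],"angular":[0,0,0],"jaw":1},{"translation":[0,0,0],"angular":[0,0,0],"jaw":1},{"translation":[0,0,0],"angular":[0,0,0],"jaw":1},{"translation":[0,0,0],"angular":[0,0,0],"jaw":1},{"translation":[0,0,0],"angular":[0,0,0],"jaw":1},{"translation":[0,0,0],"angular":[0,0,0],"jaw":1},{"translation":[0,0,0],"angular":[0,0,0],"jaw":1}]'
python3 - <<'E'
from h import *
im,r,o=boardfit(187); s=ctrl.get_image("scene")[:,:,::-1]
cv2.imwrite("pics/l6.png",np.hstack([cv2.resize(im[50:400,150:490],(400,412)),cv2.resize(s[110:330,120:420],(398,292),interpolation=2).repeat(1,0) if 0 else cv2.resize(s[100:400,120:410],(398,412),interpolation=2)]))
E
```

```text
t: 83.6
ee_pos: [545.5, -10.9, 302.6]
orientation: [-3.135, 0.195, -0.005]
ft_force: [0.3, 0.7, -0.0]
width: 87.6
grasp_force: 0.0
t: 84.6
ee_pos: [544.8, -10.8, 300.3]
orientation: [-3.136, 0.195, -0.0]
ft_force: [-0.6, 0.0, -0.6]
width: 87.7
grasp_force: 0.0
t 84.6 ee [544.8 -10.8 300.3] yaw -7.11 tilt 0.00 w 87.7 gf 0.0 f [-0.6  0.  -0.6]
((545.876708984375, -10.622520446777344), (83.94340515136719, 118.59832763671875), 82.92353057861328)
corners [[259, 157], [258, 202], [274, 212], [275, 256], [269, 244], [261, 260], [263, 302], [364, 302], [366, 261], [354, 248], [354, 205], [369, 203], [369, 158]]
```

View pics/l6.png

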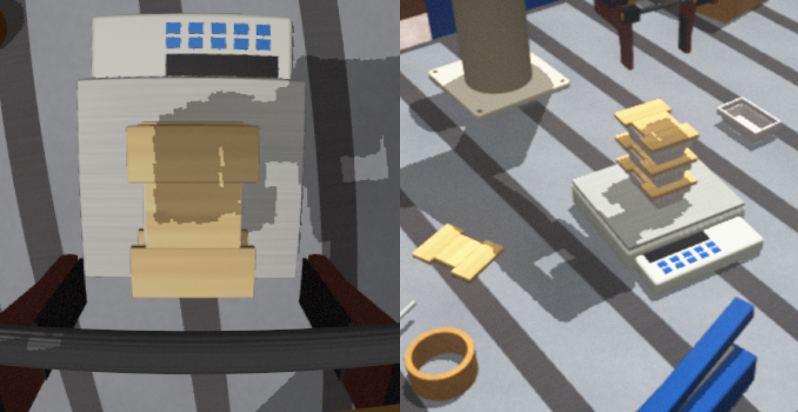

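The stack stands straight with three levels, the top board flat and square. One spare pan and one spare board remain where they were, and the gripper is clear. Handing in.

```bash
python3 -c "
from workcell import ctrl
print(ctrl.close_job())"
```

```text
the job is handed in; nothing more can be done
None
```

The job is handed in at about 85 s, with no verdict shown: all three pots are in a straight three-level stack in the middle of the platter, each pan with a board square on its rim, and the spare pan and board are still in place.

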